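# Hook out the chisel tray and put the set right

## Task

Take the pull hook, hook it into the finger hole of the chest's upper tray and draw the tray right out to its stop, then lay the hook back on its mat. One of the three tools in the tray is not a chisel like the others: lay it in the grey strays box, then take the matching yellow chisel from the stock board and lay it flat in the freed slot, blade to the back like its neighbours. Leave the tray out and everything else where it is.

Things in the scene. Friction and masses are not known exactly. Their poses are not given: they have to be found in the camera images.
- tray (a joint): upper tray of the chest: 0 shut, grows as it comes out (m), stop at 0.165. Slides level to the chest's -x with about 2.5 N friction; stays where left. Front board 204 wide, z 54 to 94, 10 thick, flush with the chest's front; floor z = 59; side walls up to z = 79. Its three tools lie 62 apart; 4 thick dividers, 20 high, part only the rear 63 (blades)
- chest: plywood chest of two slide trays, 232 wide, 210 deep. Origin: on the bench below the middle of its front face; x goes into the chest, y left, z up. Faces roughly -y, up to 25 deg to +x; place, yaw vary. Its top board (z 155 to 171, 262 wide, a jar and a box on it) juts 75 out over the tray fronts, thin brackets at both ends. Under it a pigeon-hole, its floor (z 98 to 107) set back 45 from the front
- tray_hole (a point): centre of the upper tray's brass-edged finger hole, on the outer face of its front board, z = 75; axes as the chest's, moves with the tray. The hole is 44 wide (y), 24 high (z), right through the 10 thick board; behind it the tray is free for 23 or more before the tools' handles
- slot1 (a point): on the tray floor, 77 behind the front board's outer face: where the handle's underside centre of the tool in the middle slot belongs; the outer slots' marks lie 62 to either side along y. Axes as the chest's; moves with the tray. Tools lie blade to the back (+x)
- lower_tray (a joint): the lower tray with the same kind of hole (front z 10 to 50), shut at 0; not to be opened
- hook: pull hook with dark wooden handle 80 long, 24 wide, 28 high with flat sides. Origin: centre of the handle's underside; x runs along the handle to the hook end, z up. A steel rod 8 thick runs on from the handle at 14 above the underside to x = 95, where it turns square to +y. Starts lying on the mat.
- hook_tip (a point): end of the hook's turned tip: at x = 95, y = 20, z = 14 in the hook's frame (centre of the rod's round end, radius 4; rod axis at x = 95); axes as the hook's
- mat: black rubber mat for the hook, 200 (x) by 120 (y), 3 thick, fixed. Origin: centre of its underside; x points roughly to the chest.
- rasp: the wrong part: rasp with blue handle and round dark blade, in one of the tray's three slots; handle 74 long, 26 wide, 30 high with flat sides; overall 132 long. Origin: centre of the handle's underside; x runs along the tool to the blade's end (95 from the origin), z up; the blade lies 15 above the underside.
- chisel_a: chisel of the set, yellow handle, flat blade 14 wide, in the tray; handle 74 long, 26 wide, 30 high with flat sides; overall 132 long. Origin: centre of the handle's underside; x runs along the tool to the blade's end (95 from the origin), z up; the blade lies 15 above the underside.
- chisel_b: another just like it, in the tray; handle 74 long, 26 wide, 30 high with flat sides; overall 132 long. Origin: centre of the handle's underside; x runs along the tool to the blade's end (95 from the origin), z up; the blade lies 15 above the underside.
- chisel_spare: the same chisel, yellow handle, on the stock board; handle 74 long, 26 wide, 30 high with flat sides; overall 132 long. Origin: centre of the handle's underside; x runs along the tool to the blade's end (95 from the origin), z up; the blade lies 15 above the underside.
- scraper: scraper with red handle and a broad 34 wide blade end, on the stock board beside the chisel, 62 away; stays there; handle 74 long, 26 wide, 30 high with flat sides; overall 132 long. Origin: centre of the handle's underside; x runs along the tool to the blade's end (95 from the origin), z up; the blade lies 15 above the underside.
- stock: wooden stock board 180 (x) by 140 (y), floor 6 thick, lips 12 high, fixed. Origin: centre of its underside; its two tools lie blade to +x.
- strays: grey open box for strays, 190 (x) by 110 (y) outside, 32 high, walls and floor about 4, fixed. Origin: centre of its underside; x along its length, roughly to the chest.
- bowl: wooden bowl, 100 across, 45 high, stands free among the other things; a bystander; origin: centre of its underside
- jar: glass jar, 64 across, 85 high, on the chest's shelf; a bystander; origin: centre of its underside
- glue: white bottle, 60 across, 170 high; a bystander; origin: centre of its underside
- tin: green tin, 76 across, 100 high; a bystander; origin: centre of its underside
- mug: blue mug, 76 across, 90 high; a bystander; origin: centre of its underside
- figure: terracotta figure, 76 across, 120 high; a bystander; origin: centre of its underside
- stone: grey pebble, 72 across, 30 high; a bystander; origin: centre of its underside
- chisel_spare_edge (a point): cutting edge of the stock chisel, on its axis 95 from its origin, 15 above its underside

How it is judged:
On the way, in this order (a step that is already met when the one before it is completed fails the run):
1. the hook's tip is through the finger hole, behind the tray's front board, and has drawn the tray out by 50 mm (value of joint tray above 0.05 m and x of hook_tip in the frame of tray_hole above 0.011 m and y of hook_tip in the frame of tray_hole between -0.06 and 0.06 m and z of hook_tip in the frame of tray_hole between -0.02 and 0.02 m), for 0.05 s.
2. the tray is drawn out by at least 145 mm of its 165, the tip still in the hole (value of joint tray above 0.145 m and x of hook_tip in the frame of tray_hole above 0.011 m and y of hook_tip in the frame of tray_hole between -0.06 and 0.06 m and z of hook_tip in the frame of tray_hole between -0.02 and 0.02 m), for 0.05 s.
3. the hook lies flat on its mat, let go (horizontal distance between hook and mat below 0.07 m and height (world z) of hook below 0.009 m and angle between hook's own z axis and vertical below 0.12 rad and linear speed of hook below 0.02 m/s and contact force between hook and the fingers below 0.2 N), for 0.2 s.
4. the rasp lies in the strays box, let go (x of rasp in the frame of strays between -0.065 and 0.065 m and y of rasp in the frame of strays between -0.05 and 0.05 m and z of rasp in the frame of strays below 0.022 m and linear speed of rasp below 0.02 m/s and contact force between rasp and the fingers below 0.2 N), for 0.2 s.
At the end, for the whole second after the job is handed in: Tray out 145 mm or more; hook flat on its mat (handle within 70 mm of its centre); rasp at rest in the strays box; three chisels flat and at rest on the tray floor, one per slot, blades back, within 24 mm sideways, 31 mm before to 22 mm behind the slot mark, 0.25 rad (value of joint tray above 0.145 m and horizontal distance between hook and mat below 0.07 m and height (world z) of hook below 0.009 m and angle between hook's own z axis and vertical below 0.12 rad and linear speed of each of hook, rasp, chisel_a, chisel_b, chisel_spare below 0.02 m/s and x of rasp in the frame of strays between -0.065 and 0.065 m and y of rasp in the frame of strays between -0.05 and 0.05 m and z of rasp in the frame of strays below 0.022 m and x of chisel_a in the frame of slot1 between -0.031 and 0.022 m and z of chisel_a in the frame of slot1 between -0.004 and 0.006 m and angle between each of chisel_a, chisel_b, chisel_spare's own z axis and vertical below 0.1 rad and angle between the x axis of each of chisel_a, chisel_b, chisel_spare and the x axis of slot1, either way round below 0.25 rad and (y of chisel_a in the frame of slot1 between -0.086 and -0.038 m or y of chisel_a in the frame of slot1 between -0.024 and 0.024 m or y of chisel_a in the frame of slot1 between 0.038 and 0.086 m) and x of chisel_b in the frame of slot1 between -0.031 and 0.022 m and z of chisel_b in the frame of slot1 between -0.004 and 0.006 m and (y of chisel_b in the frame of slot1 between -0.086 and -0.038 m or y of chisel_b in the frame of slot1 between -0.024 and 0.024 m or y of chisel_b in the frame of slot1 between 0.038 and 0.086 m) and x of chisel_spare in the frame of slot1 between -0.031 and 0.022 m and z of chisel_spare in the frame of slot1 between -0.004 and 0.006 m and (y of chisel_spare in the frame of slot1 between -0.086 and -0.038 m or y of chisel_spare in the frame of slot1 between -0.024 and 0.024 m or y of chisel_spare in the frame of slot1 between 0.038 and 0.086 m) and x of chisel_spare_edge in the frame of slot1 above 0.05 m and horizontal distance between chisel_a and chisel_b above 0.04 m and horizontal distance between each of chisel_a, chisel_b and chisel_spare above 0.04 m); the robot touches nothing.
It fails at once if a bystander or the scraper is moved by more than 30 mm (distance of any of bowl, glue, jar, tin, mug, figure, stone, scraper from where it was at the start of the episode above 0.03 m).
It fails at once if a bystander is tipped over (angle between any of bowl, glue, jar, tin, mug, figure's own z axis and vertical above 0.5 rad).
It fails at once if the lower tray is drawn out by more than 20 mm (value of joint lower_tray above 0.02 m).
It also fails if it takes over 72 s, if anything falls off the work surface, if the arm or the gripper's body presses on something with over 40 N, if the wrist force passes 120 N, or if a joint passes its speed limit or range.

## Robot

A 7-joint arm with a two-finger parallel gripper is mounted at the origin on the work surface. World frame = base frame: x ahead of the robot, y to its left, z up, the work surface at z = 0. Lengths are in m, angles in rad, forces in N, time in s.
With the tool pointing down it reaches from about 0.375 to 0.925 m from the base axis. Payload 3.1 kg.
Tool frame: the origin (TCP) lies midway between the tips of the shut fingers; the grasp point (between the pads) lies arm.grip_point_offset behind it (arm.grip_point_offset is the distance from the TCP to the grasp point, in m); z points along the fingers, y is the line along which they close (so a half turn about z gives the same grasp; the last joint's range is limited). The gripper opens to 85 mm and grips with 20 to 120 N. Pads are 22 mm wide; open, the fingers measure 114 mm over their backs; the gripper's body (76 mm by 85 mm) begins 54 mm behind the grasp point. The pads swing forward as they close: fully open they stand 13 mm farther back than shut.
Start: joints at [1.151, 0.383, 0.044, 1.598, -0.018, 1.161, -0.05], TCP at [0.206, -0.617, 0.231] pointing down, gripper open.
Joint ranges: [-2.61, 2.61], [-0.41, 2.15], [-1.48, 1.57], [0, 2.5], [-1.57, 4.71], [0.05, 1.97], [-2.85, 2.85]. Speed limits (rad/s): [2.79, 2.79, 3.14, 3.14, 3.14, 3.14, 3.14].

## Interface

Orientations are given as a rotation vector (axis times angle).
In Python, from plant import arm, imaging gives the robot as it stands.
- The arm moves only by the tool carry_out, never from a script. Its argument "motion" is a list of rows, each a list of 7 numbers: the shift along the tool's x, y, z in units of 40 mm (1.0 is 40 mm), then the turn, a rotation vector about the tool's x, y, z in units of 8 degrees (1.0 is 8 degrees), then the finger opening in mm, from 0 to 85.4. A call has 1 to 5 rows; each row shifts and turns the commanded pose from where the row before left it, along the tool's axes as they then stand; what a row does not reach is not made up. A row lasts 1/10 s, in which the tool goes at most 50 mm and 8.59 degrees, less where a joint would pass 70% of its speed; a pose out of reach is approached as far as the arm can. A call is refused whole if a number of a shift passes 1 or a number of a turn 1, either way. A call with a gripper value outside its range is refused whole. The fingers move at their own pace and stop on an object; "force" is the grip in N (left out, the last holds). Time passes only in rows, so rows that do not move let the fingers close. It gives the time, the measured TCP pose, the force, the opening and the grip force at its end, in the units of the state.
- arm.read_state(): the state, without advancing time (a new reading comes with each control period).
- imaging.camera(name): name is "scene" or "top"; returns a dict with "image" (384x512x3 uint8, red, green, blue), "K" (3x3 intrinsics, pixels), "world_from_camera" (4x4, takes a point from camera to world coordinates). Camera axes: x right, y down, z forward; pixel columns grow to the right and rows downward; lengths in m; the calibration is good to about 2 mm. A picture is of the moment at which its call begins. There is no depth.
- arm.close_job(): hands the job in; it is judged then, once.
The state is a dict: "time": time; "q": joint angles; "qvel": joint speeds; "effort": joint torques, N m; "ee_pos": TCP position; "orientation": TCP orientation; "contact_force": force on the tool from outside, world axes, zero at the start; "ft_torque": the same for the moment, N m; "grip_width": finger opening in m; "gripper_force": force on a finger pad.
Only numpy, scipy, OpenCV 4.12 (cv2) and the standard library are available. Lean on these libraries where they do the work, as an engineer would, in place of code of your own. Each camera call takes 0.05 s, during which the arm holds its last target. There are 200 camera calls.

## Working session

There is one attempt and no reset: what is moved stays moved. The work goes in short steps, Python scripts to look and compute and a tool call to move; the robot and the scene stay as the last step left them, time stands still between calls to the robot, and variables do not carry over. Pictures are saved under pics/ and viewed, at most 10 in all, crops included, and the job is handed in when it is done.

Besides the shell and the picture viewer there is one more tool, called after ">>>" by a JSON object that holds its "name" and its "arguments". carry_out: Moves the arm, as the interface text tells. Its arguments: {"type":"object","properties":{"motion":{"type":"array"},"force":{"type":"number"}},"required":["motion"]}

```bash
mkdir -p pics; ls; python3 - <<'E'
from plant import arm, imaging
import cv2,numpy as np
np.set_printoptions(precision=4,suppress=True)
print(arm.read_state(), arm.grip_point_offset)
for n in ("scene","top"):
    c=imaging.camera(n); np.savez(n+".npz",**c)
    print(n,c["K"],c["world_from_camera"])
    im=cv2.cvtColor(c["image"],cv2.COLOR_RGB2BGR)
    cv2.imwrite(f"pics/{n}0.png",cv2.resize(im,(800,600),interpolation=cv2.INTER_CUBIC))
E
```

```text
pics
{'time': 0.0, 'q': array([ 1.1512,  0.3839,  0.0439,  1.5996, -0.0179,  1.1612, -0.0499]), 'qvel': array([-0.0005,  0.0019, -0.0012,  0.001 , -0.0008, -0.0007,  0.0008]), 'effort': array([ -0.0001, -43.3465,   1.0247, -24.9515,   0.0106,   0.0114,
        -0.    ]), 'ee_pos': array([ 0.2053, -0.6157,  0.2299]), 'orientation': array([-3.0984, -0.503 ,  0.0009]), 'contact_force': array([-0.6617, -0.4272, -0.0991]), 'ft_torque': array([-0.0145, -0.0235, -0.0505]), 'gripper_force': 0.0, 'grip_width': 0.08527251416316493} 0.0187
scene [[440.5202   0.     256.5175]
 [  0.     440.5202 187.971 ]
 [  0.       0.       1.    ]] [[ 0.6786  0.4329 -0.5934  1.2606]
 [ 0.7342 -0.422   0.5318 -0.6872]
 [-0.0202 -0.7965 -0.6042  0.8798]
 [ 0.      0.      0.      1.    ]]
top [[356.3722   0.     256.9943]
 [  0.     356.3722 186.1274]
 [  0.       0.       1.    ]] [[ 0.015  -0.9957  0.0913  0.4427]
 [-0.9998 -0.0139  0.0127 -0.0299]
 [-0.0114 -0.0915 -0.9957  1.131 ]
 [ 0.      0.      0.      1.    ]]
```

View pics/scene0.png

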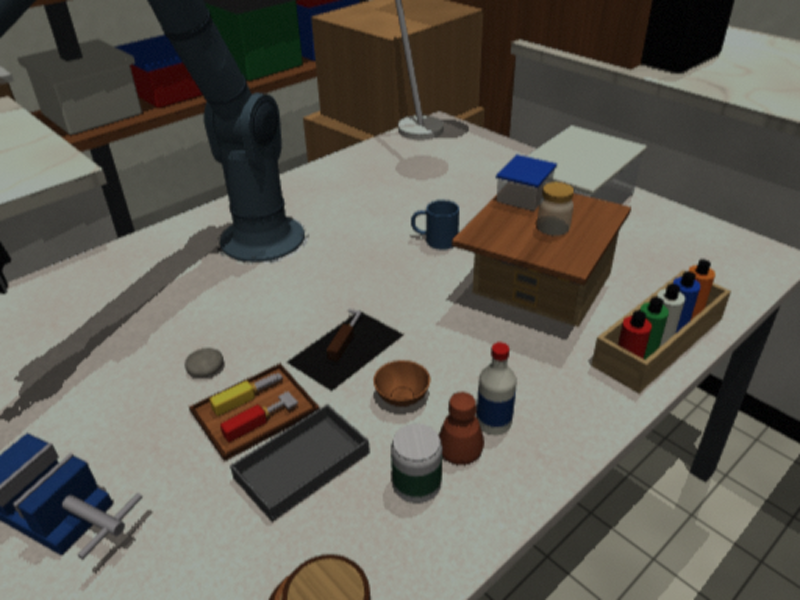

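View pics/top0.png

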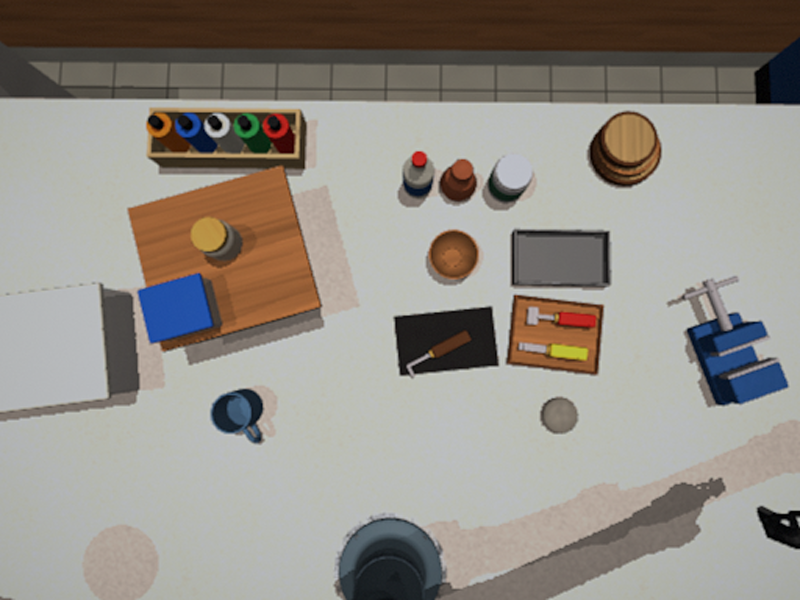

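Scene view: the chest is at the right, with its upper hole near (526,280) and the lower one near (525,296). Top view: the hook handle is at (455,345) with its tip at (413,375). The yellow chisel is at (568,353), the strays box at (561,258), and the chest top's front edge runs (283,168)–(320,304).

```bash
cat > h.py <<'E'
import numpy as np, cv2
from scipy.spatial.transform import Rotation as R
from plant import arm, imaging
np.set_printoptions(precision=4,suppress=True)
def load(n): return dict(np.load(n+".npz"))
def snap(n):
    c=imaging.camera(n); np.savez(n+".npz",**c); return c
def onplane(c,uv,z):
    uv=np.atleast_2d(np.asarray(uv,float)); T=c["world_from_camera"]
    d=np.c_[uv,np.ones(len(uv))]@np.linalg.inv(c["K"]).T@T[:3,:3].T; o=T[:3,3]
    return o+d*((z-o[2])/d[:,2:3])
def proj(c,p):
    T=c["world_from_camera"]; q=(np.atleast_2d(p)-T[:3,3])@T[:3,:3]@c["K"].T
    return q[:,:2]/q[:,2:]
def o(u): return (np.asarray(u,float)+.5)*.64-.5   # 800x600 view -> raw pixel
def biggest(c,lo,hi,box):  # box in raw px x0,y0,x1,y1
    hsv=cv2.cvtColor(c["image"],cv2.COLOR_RGB2HSV); m=cv2.inRange(hsv,np.array(lo),np.array(hi))
    k=np.zeros_like(m); x0,y0,x1,y1=map(int,box); k[y0:y1,x0:x1]=m[y0:y1,x0:x1]
    cs,_=cv2.findContours(k,cv2.RETR_EXTERNAL,cv2.CHAIN_APPROX_NONE)
    return max(cs,key=cv2.contourArea)[:,0,:]
def rect(c,ct,z):  # metric min-area rect of a contour cast on plane z
    P=onplane(c,ct,z)[:,:2].astype(np.float32); r=cv2.minAreaRect(P*1000)
    b=cv2.boxPoints(r)/1000; e=[b[1]-b[0],b[2]-b[1]]; L=max(e,key=np.linalg.norm)
    return np.array(r[0])/1000, np.sort(r[1])[::-1], np.degrees(np.arctan2(L[1],L[0]))
def toolR(head,tilt=0):
    """tool x along horizontal heading `head` (deg) when down; tilt leans the tool so z points down and towards head"""
    h=np.radians(head); x=np.array([np.cos(h),np.sin(h),0]); z=np.array([0,0,-1.])
    t=np.radians(tilt); zt=np.cos(t)*z+np.sin(t)*x; xt=np.cos(t)*x-np.sin(t)*z
    return np.c_[xt,np.cross(zt,xt),zt]
def plan(p,Rt,grip,n=None,start=None):
    """rows from start (default measured) to TCP pose"""
    s=arm.read_state()
    p0,R0=start if start else (s["ee_pos"],R.from_rotvec(s["orientation"]).as_matrix())
    w=R.from_matrix(R0.T@Rt).as_rotvec(); d=np.asarray(p)-p0
    n=n or int(max(np.ceil(np.abs(d).max()*1.2/.04),np.ceil(np.degrees(np.linalg.norm(w))/7.8),1))
    rows=[]
    for i in range(n):
        Ri=R0@R.from_rotvec(w*i/n).as_matrix()
        rows.append(list(np.round(np.r_[Ri.T@d/n/.04,np.degrees(w)/n/8],2))+[grip])
    for i in range(0,n,5): print("[" + ",".join("["+",".join(f"{v:g}" for v in r)+"]" for r in rows[i:i+5])+"]")
    return np.asarray(p),Rt
E
python3 - <<'E'
from h import *
t=load("top")
hsv=cv2.cvtColor(t["image"],cv2.COLOR_RGB2HSV)
for nm,u in dict(hook=(455,345),rod=(423,358),tip=(411,372),mat=(430,325),stock=(530,340),yel=(570,353),red=(578,320),stray=(560,258),top=(250,280),table=(400,450)).items():
    a,b=np.int32(o(u)); print(nm,hsv[b,a])
E
```

```text
hook [ 10 168  88]
rod [175  13 118]
tip [173  13 158]
mat [10 26 29]
stock [ 13 164 179]
yel [ 30 181 190]
red [  1 210 186]
stray [ 23  10 106]
top [ 13 162 162]
table [ 80   4 190]
```

```bash
python3 - <<'E'
from h import *
t=load("top"); s=load("scene")
def bx(a,b,c,d): return np.r_[o((a,b)),o((c,d))]
H=biggest(t,(3,110,50),(20,255,140),bx(390,300,505,380)); print("hook",rect(t,H,.031))
rod=biggest(t,(0,0,90),(180,70,255),bx(402,345,440,378)); print("rod",onplane(t,rod,.017)[:,:2].min(0),onplane(t,rod,.017)[:,:2].max(0))
i=np.argmin(onplane(t,rod,.017)[:,0]); print("tip",onplane(t,rod[i],.017))
print("mat",rect(t,biggest(t,(0,0,0),(180,120,60),bx(380,295,515,390)),.003))
print("stock",rect(t,biggest(t,(8,110,60),(20,255,255),bx(500,285,615,385)),.012))
print("yel",rect(t,biggest(t,(24,120,80),(36,255,255),bx(510,335,600,370)),.036))
print("red",rect(t,biggest(t,(0,170,80),(6,255,255),bx(510,300,600,335)),.036))
print("stray",rect(t,biggest(t,(0,0,0),(180,60,130),bx(500,222,620,295)),.032))
C=biggest(t,(8,120,80),(20,255,255),bx(120,160,330,356))
hull=cv2.convexHull(C); ap=cv2.approxPolyDP(hull,4,True)[:,0]; print(ap/.64)
print(onplane(t,ap,.171))
# bystanders (800-view px) tops
for n,u,z in (("bowl",(455,254),.045),("stone",(560,415),.03),("mug",(238,412),.09),("jar",(211,238),.256),("tin",(512,176),.1),("glue",(419,160),.17)): print(n,onplane(t,o(u),z)[0,:2])
E
```

```text
hook (array([ 0.4402, -0.1105]), array([86.5954, 23.1998]), np.float32(-62.76184))
rod [ 0.3773 -0.0894] [ 0.4212 -0.0182]
tip [[ 0.3773 -0.0182  0.017 ]]
mat (array([ 0.4472, -0.1048]), array([196.8736, 116.3848]), np.float32(-83.26293))
stock (array([ 0.4639, -0.3227]), array([178.7573, 137.1399]), np.float32(84.05717))
yel (array([ 0.4296, -0.3424]), array([70.6028, 24.1568]), np.float32(84.54074))
red (array([ 0.4921, -0.3597]), array([72.4939, 25.5455]), np.float32(85.62415))
stray (array([ 0.6134, -0.3301]), array([195.3943, 116.4929]), np.float32(89.83373))
[[282.8125 165.625 ]
 [318.75   306.25  ]
 [164.0625 350.    ]
 [128.125  209.375 ]]
[[0.7506 0.1961 0.171 ]
 [0.5019 0.1252 0.171 ]
 [0.4226 0.39   0.171 ]
 [0.6683 0.4671 0.171 ]]
bowl [ 0.6171 -0.1196]
stone [ 0.3066 -0.3263]
mug [0.3097 0.2826]
jar [0.6039 0.2876]
tin [ 0.7587 -0.2218]
glue [ 0.7643 -0.0445]
```

```bash
python3 - <<'E'
from h import *
t=load("top"); s=load("scene")
print(onplane(t,o([(408,364),(413,375),(432,353)]),.017))
print("hole guess",onplane(s,o((526,280)),.075), onplane(s,o((525,296)),.031))
h=np.radians(106.5); X=np.array([np.cos(h),np.sin(h),0]); Y=np.array([-X[1],X[0],0]); O=np.array([.605,.231,0])
print("pred hole px",(proj(s,[O+[0,0,.075],O+[0,0,.031]])+.5)/.64-.5)
def crop(c,x0,y0,x1,y1,k,pts):
    im=cv2.cvtColor(c["image"],cv2.COLOR_RGB2BGR)[y0:y1,x0:x1]
    im=cv2.resize(im,None,fx=k,fy=k,interpolation=cv2.INTER_CUBIC)
    for p in pts: cv2.circle(im,tuple(np.int32(((p-[x0,y0])+.5)*k)),2,(255,0,255),-1)
    return im
a=crop(s,280,140,420,215,5.5,proj(s,[O+Y*y+[0,0,z] for y,z in((0,.075),(.022,.075),(-.022,.075),(0,.054),(0,.094),(.102,.094),(-.102,.094),(.102,.054),(-.102,.054))]))
u=np.array([np.cos(np.radians(117.2)),np.sin(np.radians(117.2)),0]);v=np.array([-u[1],u[0],0]);P=np.array([.4402,-.1105,.017])
b=crop(t,250,190,325,245,3,proj(t,[P,P+u*.095,P+u*.095+v*.02,P+u*.04]))
b=cv2.copyMakeBorder(b,0,0,0,a.shape[1]-b.shape[1],cv2.BORDER_CONSTANT)
cv2.imwrite("pics/c1.png",np.vstack([a,b]))
print(a.shape,b.shape)
E
```

```text
[[ 0.3997 -0.0301  0.017 ]
 [ 0.3782 -0.0403  0.017 ]
 [ 0.4221 -0.0775  0.017 ]]
hole guess [[0.6091 0.229  0.075 ]] [[0.6069 0.2346 0.031 ]]
pred hole px [[525.0488 278.7124]
 [523.1187 296.3576]]
(412, 770, 3) (165, 770, 3)
```

View pics/c1.png

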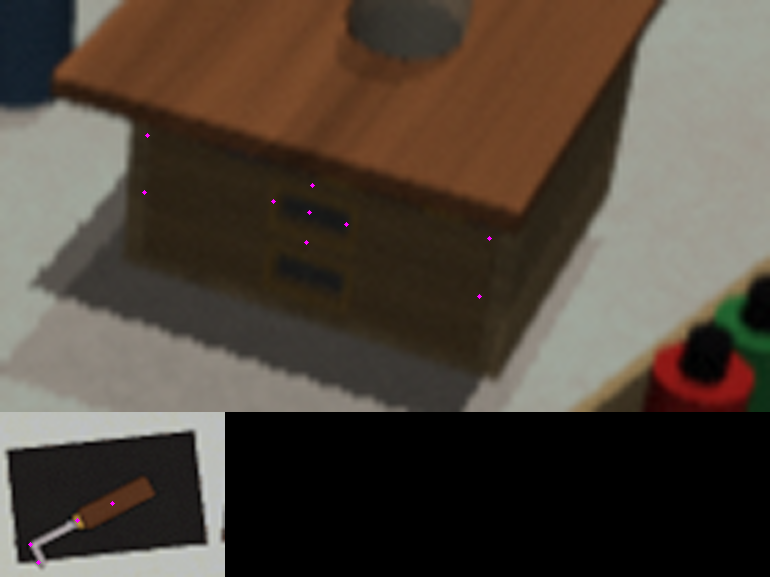

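The hook prediction fits the picture. The hole sits about 1 px right of where I predicted it, so I take the chest origin as (0.607, 0.230) with heading 106.5°.

```bash
python3 - <<'E'
from h import *
Rt=toolR(117.2,30); u=np.array([np.cos(np.radians(117.2)),np.sin(np.radians(117.2)),0])
g=np.array([.4402,-.1105,0])-u*.020
p=g+.0187*Rt[:,2]; p[2]=.012
print(p)
a=plan(p+[0,0,.11],Rt,70)
print(); plan(p,Rt,70,start=a)
E
```

```text
[ 0.4451 -0.12    0.012 ]
[[0.64,-0.66,0.18,0.21,0.18,-0.8,70],[0.7,-0.58,0.22,0.21,0.18,-0.8,70],[0.76,-0.49,0.25,0.21,0.18,-0.8,70],[0.8,-0.39,0.28,0.21,0.18,-0.8,70],[0.83,-0.29,0.32,0.21,0.18,-0.8,70]]
[[0.85,-0.19,0.34,0.21,0.18,-0.8,70],[0.86,-0.08,0.37,0.21,0.18,-0.8,70],[0.85,0.03,0.39,0.21,0.18,-0.8,70],[0.83,0.13,0.41,0.21,0.18,-0.8,70],[0.8,0.24,0.43,0.21,0.18,-0.8,70]]
[[0.75,0.34,0.44,0.21,0.18,-0.8,70],[0.7,0.43,0.45,0.21,0.18,-0.8,70],[0.64,0.52,0.45,0.21,0.18,-0.8,70],[0.56,0.6,0.45,0.21,0.18,-0.8,70],[0.48,0.67,0.44,0.21,0.18,-0.8,70]]

[[-0.34,0,0.6,0,0,0,70],[-0.34,0,0.6,0,0,0,70],[-0.34,0,0.6,0,0,0,70],[-0.34,0,0.6,0,0,0,70]]
```

>>> {"name": "carry_out", "arguments": {"motion": [[0.64,-0.66,0.18,0.21,0.18,-0.8,70],[0.7,-0.58,0.22,0.21,0.18,-0.8,70],[0.76,-0.49,0.25,0.21,0.18,-0.8,70],[0.8,-0.39,0.28,0.21,0.18,-0.8,70],[0.83,-0.29,0.32,0.21,0.18,-0.8,70]]}}

```text
time: 0.6
ee_pos: [0.2854, -0.4497, 0.1941]
orientation: [-2.686, -1.275, -0.149]
contact_force: [-0.2, -0.6, -0.9]
grip_width: 0.0698
gripper_force: 0.0
```

>>> {"name": "carry_out", "arguments": {"motion": [[0.85,-0.19,0.34,0.21,0.18,-0.8,70],[0.86,-0.08,0.37,0.21,0.18,-0.8,70],[0.85,0.03,0.39,0.21,0.18,-0.8,70],[0.83,0.13,0.41,0.21,0.18,-0.8,70],[0.8,0.24,0.43,0.21,0.18,-0.8,70]]}}

```text
time: 1.1
ee_pos: [0.3659, -0.2849, 0.1575]
orientation: [-2.101, -1.873, -0.272]
contact_force: [0.3, -0.3, -0.3]
grip_width: 0.07
gripper_force: 0.0
```

>>> {"name": "carry_out", "arguments": {"motion": [[0.75,0.34,0.44,0.21,0.18,-0.8,70],[0.7,0.43,0.45,0.21,0.18,-0.8,70],[0.64,0.52,0.45,0.21,0.18,-0.8,70],[0.56,0.6,0.45,0.21,0.18,-0.8,70],[0.48,0.67,0.44,0.21,0.18,-0.8,70]]}}

```text
time: 1.6
ee_pos: [0.4468, -0.1206, 0.1198]
orientation: [-1.399, -2.286, -0.366]
contact_force: [1.0, -0.3, -0.4]
grip_width: 0.0701
gripper_force: 0.0
```

```bash
python3 - <<'E'
from h import *
s=arm.read_state(); print(s["time"],s["ee_pos"],s["q"],R.from_rotvec(s["orientation"]).as_matrix()[:,2])
plan([.4451,-.12,.012],toolR(117.2,30),70)
E
```

```text
1.6 [ 0.4468 -0.1206  0.1198] [ 0.8215  0.4943 -0.5179  1.8579 -0.1248  1.2218  0.8485] [-0.2241  0.4366 -0.8713]
[[-0.32,-0.01,0.59,0,0.02,-0,70],[-0.33,-0.01,0.59,0,0.02,-0,70],[-0.33,-0.01,0.59,0,0.02,-0,70],[-0.33,-0.01,0.59,0,0.02,-0,70]]
```

>>> {"name": "carry_out", "arguments": {"motion": [[-0.32,-0.01,0.59,0,0,0,70],[-0.33,-0.01,0.59,0,0,0,70],[-0.33,-0.01,0.59,0,0,0,70],[-0.33,-0.01,0.59,0,0,0,70],[0,0,0,0,0,0,15]], "force": 70}}

```text
time: 2.1
ee_pos: [0.4413, -0.1209, 0.0094]
orientation: [-1.402, -2.277, -0.363]
contact_force: [-0.7, 0.4, -0.3]
grip_width: 0.0571
gripper_force: 0.0
```

>>> {"name": "carry_out", "arguments": {"motion": [[0,0,0,0,0,0,15],[0,0,0,0,0,0,15],[0,0,0,0,0,0,15],[0,0,0,0,0,0,15]]}}

```text
time: 2.5
ee_pos: [0.4463, -0.1225, 0.0139]
orientation: [-1.406, -2.287, -0.366]
contact_force: [0.0, -0.4, 4.1]
grip_width: 0.0227
gripper_force: 70.1
```

>>> {"name": "carry_out", "arguments": {"motion": [[0.34,0,-0.6,0,0,0,15],[0.34,0,-0.6,0,0,0,15]]}}

```text
time: 2.7
ee_pos: [0.444, -0.1215, 0.0679]
orientation: [-1.404, -2.283, -0.365]
contact_force: [0.2, 0.8, -1.0]
grip_width: 0.0228
gripper_force: 69.4
```

```bash
python3 - <<'E'
from h import *
print(arm.read_state()["ee_pos"]); t=snap("top")
p=proj(t,arm.read_state()["ee_pos"]).ravel().astype(int); print(p)
x0,y0=p[0]-60,p[1]-50
im=cv2.cvtColor(t["image"],cv2.COLOR_RGB2BGR)[y0:y0+90,x0:x0+120]
cv2.imwrite("pics/g1.png",cv2.resize(im,None,fx=6,fy=6,interpolation=cv2.INTER_CUBIC)); print(x0,y0)
E
```

```text
[ 0.444  -0.1215  0.0679]
[292 217]
232 167
```

View pics/g1.png

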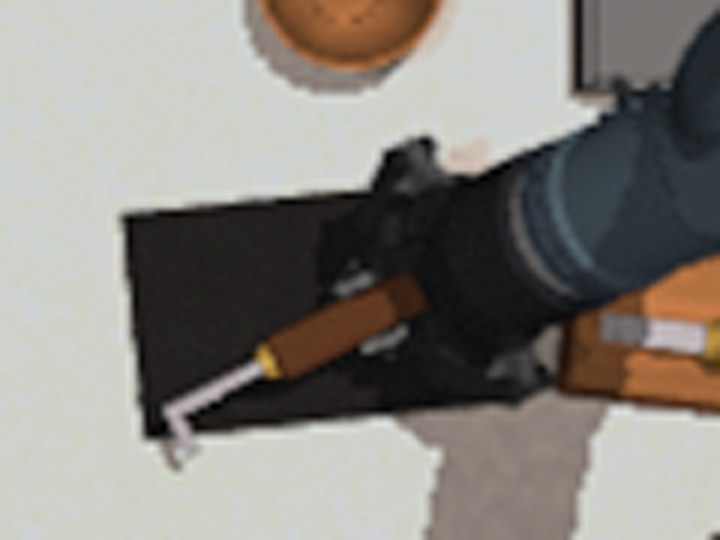

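The hook is gripped near the rear of its handle. Its rod corner is at crop (172,412), the tip at (180,450), the ferrule at (266,360) and the handle rear at (422,285).

```bash
python3 - <<'E'
from h import *
t=load("top"); s=arm.read_state(); print(s["ee_pos"],s["q"])
f=lambda a:np.array([232,167])+(np.array(a)+.5)/6-.5
c=onplane(t,f([(172,412),(180,450),(266,360)]),.071)[:,:2]; print(c)
rod=c[0]-c[2]; print("heading rod",np.degrees(np.arctan2(rod[1],rod[0])))
m=biggest(t,(3,110,40),(20,255,140),(270,205,306,232)); print(rect(t,m,.085))
c2=snap("scene")
R0=R.from_rotvec(s["orientation"]).as_matrix(); print("tool x heading",np.degrees(np.arctan2(R0[1,0],R0[0,0])),np.degrees(np.arccos(-R0[2,2])))
p=proj(c2,[c[0][0],c[0][1],.071]).ravel(); print(p)
x0,y0=np.int32(p)-[60,45]
im=cv2.cvtColor(c2["image"],cv2.COLOR_RGB2BGR)[y0:y0+90,x0:x0+120]; im=cv2.resize(im,None,fx=6,fy=6,interpolation=cv2.INTER_CUBIC)
for q in c: 
    a=(proj(c2,[q[0],q[1],.071]).ravel()-[x0,y0]+.5)*6; cv2.circle(im,tuple(np.int32(a)),3,(255,0,255),-1)
cv2.imwrite("pics/g2.png",im)
E
```

```text
[ 0.4473 -0.1222  0.0723] [ 0.8094  0.5647 -0.5019  1.8761 -0.0975  1.1325  0.8533]
[[ 0.3945 -0.0282]
 [ 0.3761 -0.0323]
 [ 0.4206 -0.0741]]
heading rod 119.62153648691667
(array([ 0.4371, -0.1089]), array([86.2882, 24.6138]), np.float32(-62.729313))
tool x heading 116.91929771716526 29.07936530598871
[228.0484 185.1043]
```

View pics/g2.png

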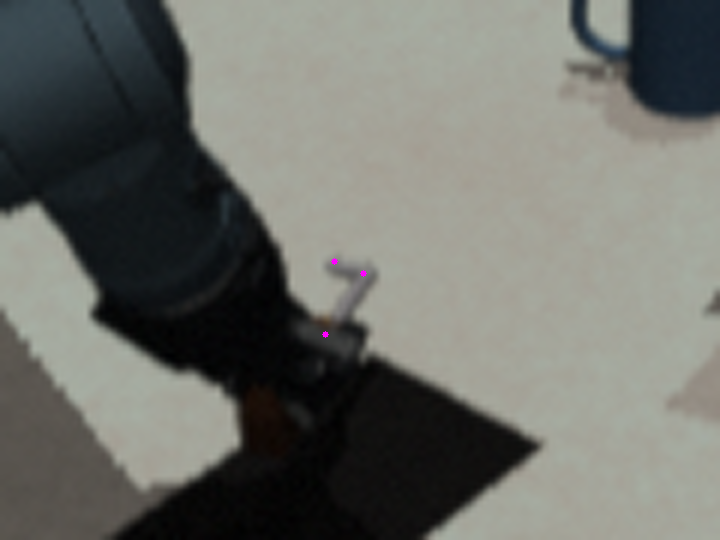

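The hook is level and tracks the tool, so I move it to just in front of the hole.

```bash
cat >> h.py <<'E'
O=np.array([.607,.230,0]); _h=np.radians(106.5)
X=np.array([np.cos(_h),np.sin(_h),0]); Y=np.array([-X[1],X[0],0])
RH=toolR(106.2,29.1)
def hookT(x,y,z=.075): # TCP for rod corner at chest x,y, rod height z
    return O+X*(x-.1077)+Y*(y-.0037)+[0,0,z-.0031]
E
python3 - <<'E'
from h import *
a=plan(hookT(-.035,-.010),RH,15); print(a[0])
E
```

```text
[[0.31,1.03,0.17,-0.09,0,0.17,15],[0.34,1.02,0.18,-0.09,0,0.17,15],[0.36,1.01,0.2,-0.09,0,0.17,15],[0.38,1,0.21,-0.09,0,0.17,15],[0.41,0.99,0.22,-0.09,0,0.17,15]]
[[0.43,0.98,0.24,-0.09,0,0.17,15],[0.45,0.96,0.25,-0.09,0,0.17,15]]
[0.6607 0.0971 0.0719]
```

>>> {"name": "carry_out", "arguments": {"motion": [[0.24,0.8,0.13,-0.07,0,0.13,15],[0.26,0.8,0.14,-0.07,0,0.13,15],[0.27,0.79,0.15,-0.07,0,0.13,15],[0.28,0.79,0.15,-0.07,0,0.13,15],[0.3,0.78,0.16,-0.07,0,0.13,15]]}}

```text
time: 3.3
ee_pos: [0.5638, 0.0005, 0.0672]
orientation: [-1.528, -2.215, -0.394]
contact_force: [0.4, -0.2, -1.2]
grip_width: 0.0227
gripper_force: 69.6
```

>>> {"name": "carry_out", "arguments": {"motion": [[0.31,0.77,0.17,-0.07,0,0.13,15],[0.32,0.76,0.18,-0.07,0,0.13,15],[0.34,0.76,0.19,-0.07,0,0.13,15],[0.36,0.74,0.2,-0.07,0,0.13,15],[0,0,0,0,0,0,15]]}}

```text
time: 3.8
ee_pos: [0.6592, 0.1042, 0.0684]
orientation: [-1.613, -2.161, -0.423]
contact_force: [-0.7, 1.8, -0.3]
grip_width: 0.0225
gripper_force: 69.4
```

```bash
python3 - <<'E'
from h import *
snap("top"); c2=snap("scene"); s=arm.read_state(); print(s["time"],s["ee_pos"],s["q"],s["contact_force"])
R0=R.from_rotvec(s["orientation"]).as_matrix(); print("tool x heading",np.degrees(np.arctan2(R0[1,0],R0[0,0])),np.degrees(np.arccos(-R0[2,2])))
x0,y0=280,140
im=cv2.cvtColor(c2["image"],cv2.COLOR_RGB2BGR)[y0:y0+75,x0:x0+130]; im=cv2.resize(im,None,fx=6,fy=6,interpolation=cv2.INTER_CUBIC)
c=s["ee_pos"]+X*.1077+Y*.0037+[0,0,.0031]
print("corner chest", (c-O)@X,(c-O)@Y,c[2])
for q in (c,c+.02*Y,O+Y*.022+[0,0,.075],O-Y*.022+[0,0,.075]): 
    a=(proj(c2,q).ravel()-[x0,y0]+.5)*6; cv2.circle(im,tuple(np.int32(a)),2,(255,0,255),-1)
cv2.imwrite("pics/i1.png",im); plan(hookT(.022,-.010),RH,15)
E
```

```text
3.9 [0.6572 0.0984 0.0669] [ 0.3797  0.7683 -0.5169  1.5483 -0.1642  1.0418  0.3445] [-0.4238  0.266  -1.3259]
tool x heading 106.19887307216905 29.303217858655596
corner chest -0.03270298791857815 -0.007048805303239405 0.06999395920574514
[[0.63,0.04,0.28,-0.03,-0.01,-0,15],[0.63,0.03,0.28,-0.03,-0.01,-0,15]]
```

View pics/i1.png

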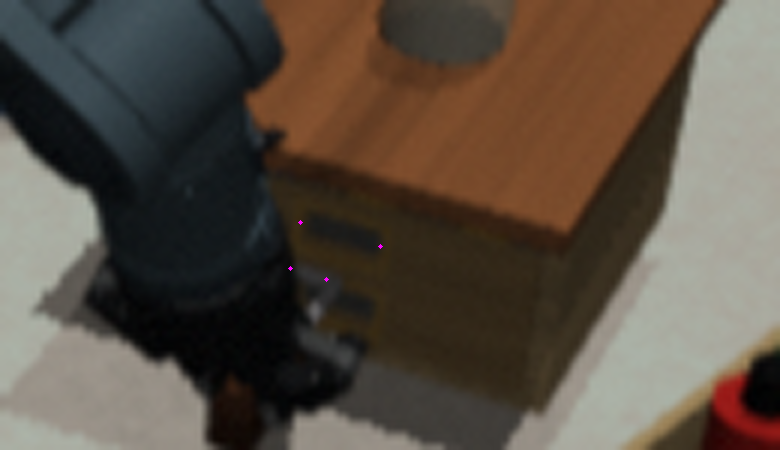

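The hole is centred at crop (343,232). The rod corner is at about (335,288), a few mm lower than predicted, so I raise the hook before inserting.

>>> {"name": "carry_out", "arguments": {"motion": [[0.1,0,-0.18,0,0,0,15],[0,0,0,0,0,0,15]]}}

```text
time: 4.1
ee_pos: [0.6585, 0.0951, 0.0768]
orientation: [-1.625, -2.157, -0.418]
contact_force: [-0.1, 0.6, -1.5]
grip_width: 0.0227
gripper_force: 69.5
```

```bash
python3 - <<'E'
from h import *
c2=snap("scene"); s=arm.read_state(); print(s["ee_pos"])
c=s["ee_pos"]+X*.1077+Y*.0037+[0,0,.0031]
print("corner chest", (c-O)@X,(c-O)@Y,c[2])
g=cv2.cvtColor(c2["image"],cv2.COLOR_RGB2GRAY); p=proj(c2,[c,c+.02*Y,c-.03*X]); print(p)
hsv=cv2.cvtColor(c2["image"],cv2.COLOR_RGB2HSV); x,y=np.int32(p[0])
print(hsv[y-6:y+7,x-8:x+9,1]); print(g[y-6:y+7,x-8:x+9],x-8,y-6)
plan(hookT(.022,-.010,.0775),RH,15)
E
```

```text
[0.6586 0.0952 0.0767]
corner chest -0.036184098172638006 -0.00745988646411469 0.07977142556047918
[[333.948  184.1733]
 [327.8144 182.2556]
 [329.9963 189.4331]]
[[ 43  43 130 141 161 136  98  33  18  25  17   9  18  20  43  41  99]
 [ 43  30 117 135 155 150 115  98  77  68  48  26  18  19   9  10  18]
 [ 59  18 102 141 159 150 146 136 122 128  93  90  68  43  19  10  18]
 [ 46  18  97 135 139 154 164 152 140 149 136 127 122 102  87  75  49]
 [ 40  36  20  87  92 113 133 151 154 154 144 140 143 135 133 121 106]
 [ 23  34  21  26  20  36  42  78 106 130 144 151 154 159 147 140 146]
 [ 32  28  36  20  10  10   5  15  21  51  82 128 142 152 146 154 153]
 [ 55  28  39  92  73  43   5   5  16   6  27  81 130 138 146 142 152]
 [ 28  77  78 150 135  96  22  12   0   5  11  96 145 138 133 135 135]
 [ 36  57  55 145 146 110  16  19   6   5   6  93 143 150 144 135 148]
 [ 64  57  43 113 130  72   4   7   5   6  23  49 103 109 133 151 149]
 [  0  28  23  71 100  33   3   8   8   7   9   9  26  34  49  94 121]
 [ 26  46  73  21  33  14   8  11  24  39  43  19   9  19   9  19  27]]
[[22 17 36 39 45 36 30 30 27 30 29 29 27 26 28 30 31]
 [16 16 29 41 45 36 35 33 29 31 31 29 28 26 27 25 27]
 [12 13 26 39 44 40 39 38 37 35 35 33 31 28 27 25 27]
 [10 13 18 40 45 42 41 41 41 38 39 38 36 35 33 31 29]
 [17 13 13 36 44 44 41 43 42 42 43 41 40 40 40 36 35]
 [21 14 11 37 48 47 46 44 41 40 43 43 42 42 43 41 39]
 [15  8 13 38 51 52 51 50 47 41 45 41 42 41 43 42 44]
 [12  8 13 34 44 44 46 51 46 45 46 42 40 40 39 42 41]
 [ 8  8 11 32 40 32 33 41 43 46 46 41 41 40 39 40 40]
 [ 7  8 13 29 38 32 32 41 45 47 40 36 41 41 43 42 40]
 [ 7  8 11 23 36 35 56 77 52 44 32 30 32 36 37 40 42]
 [ 7  9 10 16 28 44 85 99 60 37 29 28 28 29 30 33 35]
 [ 9 10  6 11 21 52 99 93 52 31 28 26 27 26 27 27 28]] 325 178
[[0.62,0.03,0.38,-0.01,-0.01,-0.01,15],[0.62,0.03,0.38,-0.01,-0.01,-0.01,15]]
```

>>> {"name": "carry_out", "arguments": {"motion": [[0.42,0.02,0.24,0,0,0,15],[0.42,0.02,0.24,0,0,0,15],[0.42,0.02,0.24,0,0,0,15],[0,0,0,0,0,0,15]]}}

```text
time: 4.55
ee_pos: [0.6406, 0.1619, 0.0769]
orientation: [-1.607, -2.16, -0.418]
contact_force: [-0.8, 1.4, -1.4]
grip_width: 0.0222
gripper_force: 69.5
```

```bash
python3 - <<'E'
from h import *
s=arm.read_state(); c=s["ee_pos"]+X*.1077+Y*.0037+[0,0,.0031]
print(s["ee_pos"],"corner chest", (c-O)@X,(c-O)@Y,c[2],s["contact_force"],s["ft_torque"])
a=plan(hookT(.022,.013,.079),RH,15); b=plan(hookT(-.04,.013,.079),RH,15,start=a);plan(hookT(-.145,.013,.079),RH,15,start=b)
E
```

```text
[0.6406 0.1619 0.0769] corner chest 0.032895683510738724 -0.009181349921204987 0.07998011535219464 [-0.8479  1.433  -1.359 ] [-0.6245 -0.1823  0.0114]
[[-0.25,-0.56,-0.11,-0.07,-0.06,0.04,15]]
[[-0.68,0,-0.38,0,0,0,15],[-0.68,0,-0.38,0,0,0,15]]
[[-0.57,0,-0.32,0,0,0,15],[-0.57,0,-0.32,0,0,0,15],[-0.57,0,-0.32,0,0,0,15],[-0.57,0,-0.32,0,0,0,15]]
```

>>> {"name": "carry_out", "arguments": {"motion": [[-0.1,-0.25,-0.05,0,0,0,15],[0,-0.3,0,0,0,0,15],[0,0,0,0,0,0,15]]}}

```text
time: 4.85
ee_pos: [0.6229, 0.1399, 0.0744]
orientation: [-1.625, -2.156, -0.413]
contact_force: [-1.0, -0.0, -2.1]
grip_width: 0.0226
gripper_force: 69.5
```

```bash
python3 - <<'E'
from h import *
s=arm.read_state(); c=s["ee_pos"]+X*.1077+Y*.0037+[0,0,.0031]
print(s["ee_pos"],"corner chest", (c-O)@X,(c-O)@Y,c[2],s["contact_force"],s["ft_torque"])
a=plan(hookT(-.04,.014,.079),RH,15);plan(hookT(-.148,.014,.079),RH,15,start=a,n=5)
E
```

```text
[0.6229 0.1399 0.0744] corner chest 0.016785873074140183 0.014001118640928708 0.07754221659962196 [-0.9703 -0.0248 -2.1035] [-0.7019 -0.198  -0.0295]
[[-0.61,0,-0.36,-0.02,-0,-0.02,15],[-0.61,0,-0.36,-0.02,-0,-0.02,15]]
[[-0.47,0,-0.26,0,0,0,15],[-0.47,0,-0.26,0,0,0,15],[-0.47,0,-0.26,0,0,0,15],[-0.47,0,-0.26,0,0,0,15],[-0.47,0,-0.26,0,0,0,15]]
```

Now pull 60 mm and check.

>>> {"name": "carry_out", "arguments": {"motion": [[-0.4,0,-0.23,0,0,0,15],[-0.4,0,-0.23,0,0,0,15],[-0.4,0,-0.23,0,0,0,15],[-0.4,0,-0.23,0,0,0,15]]}}

```text
time: 5.25
ee_pos: [0.6441, 0.0713, 0.0759]
orientation: [-1.619, -2.156, -0.416]
contact_force: [-3.5, 2.5, -2.2]
grip_width: 0.0227
gripper_force: 69.5
```

```bash
python3 - <<'E'
from h import *
s=arm.read_state(); c=s["ee_pos"]+X*.1077+Y*.0037+[0,0,.0031]
print(s["ee_pos"],"corner chest", (c-O)@X,(c-O)@Y,c[2],s["contact_force"],s["ft_torque"],s["q"])
plan(hookT(-.150,.014,.079),RH,15)
c2=snap("scene")
x0,y0=260,130
im=cv2.cvtColor(c2["image"],cv2.COLOR_RGB2BGR)[y0:y0+95,x0:x0+150]; im=cv2.resize(im,None,fx=5,fy=5,interpolation=cv2.INTER_CUBIC)
cv2.imwrite("pics/p1.png",im)
E
```

```text
[0.6441 0.0713 0.0759] corner chest -0.054975189680816716 0.013240582876727114 0.07896079684578937 [-3.4891  2.506  -2.2293] [-0.3637  0.3389  0.3617] [ 0.426   0.7405 -0.518   1.5753 -0.1693  1.0608  0.3778]
[[-0.69,-0,-0.39,-0.02,-0.01,-0,15],[-0.69,-0,-0.39,-0.02,-0.01,-0,15],[-0.69,-0,-0.39,-0.02,-0.01,-0,15]]
```

View pics/p1.png

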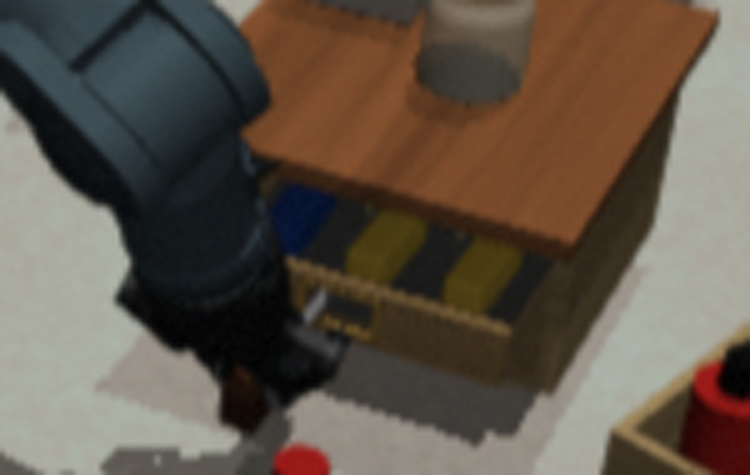

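The tray has come out about 70 mm. The rasp (blue) is in the left (+y) slot at crop (300,215). I keep pulling.

>>> {"name": "carry_out", "arguments": {"motion": [[-0.5,0,-0.29,0,0,0,15],[-0.5,0,-0.29,0,0,0,15],[-0.5,0,-0.29,0,0,0,15],[-0.5,0,-0.29,0,0,0,15],[0,0,0,0,0,0,15]]}}

```text
time: 5.8
ee_pos: [0.6699, -0.0171, 0.077]
orientation: [-1.621, -2.151, -0.418]
contact_force: [-2.9, 2.8, -0.9]
grip_width: 0.0221
gripper_force: 77.8
```

```bash
python3 - <<'E'
from h import *
s=arm.read_state(); c=s["ee_pos"]+X*.1077+Y*.0037+[0,0,.0031]
print(s["ee_pos"],"corner chest", (c-O)@X,(c-O)@Y,c[2],s["contact_force"],s["ft_torque"],s["q"])
E
```

```text
[ 0.6699 -0.0171  0.077 ] corner chest -0.14710783325773108 0.013557675710766456 0.08006671968374518 [-2.927   2.8069 -0.9063] [0.0229 0.3304 0.3102] [ 0.4996  0.7961 -0.4815  1.4586 -0.1447  1.1671  0.4628]
```

>>> {"name": "carry_out", "arguments": {"motion": [[-0.1,0,-0.05,0,0,0,15],[0,0,0,0,0,0,15]]}}

```text
time: 6.0
ee_pos: [0.6703, -0.017, 0.0773]
orientation: [-1.614, -2.153, -0.42]
contact_force: [-2.6, 6.6, -2.8]
grip_width: 0.0222
gripper_force: 77.2
```

```bash
cat >> h.py <<'E'
def hookY(x,y,z,yaw): # TCP, R for rod corner at chest x,y; hook heading 106.5+yaw
    a=np.radians(106.5+yaw); u=np.array([np.cos(a),np.sin(a),0]); v=np.array([-u[1],u[0],0])
    return O+X*x+Y*y-u*.1077-v*.0037+[0,0,z-.0031], toolR(106.2+yaw,29.1)
def corner():
    s=arm.read_state(); R0=R.from_rotvec(s["orientation"]).as_matrix(); a=np.arctan2(R0[1,0],R0[0,0])+np.radians(.3)
    u=np.array([np.cos(a),np.sin(a),0]); v=np.array([-u[1],u[0],0]); c=s["ee_pos"]+u*.1077+v*.0037+[0,0,.0031]
    print("t",s["time"],"tcp",s["ee_pos"],"corner",(c-O)@X,(c-O)@Y,c[2],"yaw",np.degrees(a)-106.5,"F",s["contact_force"]); return (c-O)@X
E
python3 - <<'E'
from h import *
x=corner()
a=plan(*hookY(x+.0045,.0135,.079,0),15,n=1); a=plan(*hookY(x+.0045,-.013,.079,-20),15,n=5,start=a); a=plan(*hookY(x-.028,-.013,.079,-20),15,n=2,start=a);print(a[0])
E
```

```text
t 6.0 tcp [ 0.6703 -0.017   0.0773] corner -0.14713761738905232 0.013013366537572443 0.08035464114662168 yaw -0.06153307345644521 F [-2.5614  6.5801 -2.7646]
[[0.08,-0.01,0.09,-0.06,-0.08,-0.01,15]]
[[0.02,-0.05,0.01,-0.24,0,0.44,15],[0.02,-0.05,0.01,-0.24,0,0.44,15],[0.02,-0.06,0.01,-0.24,0,0.44,15],[0.01,-0.06,0.01,-0.24,0,0.44,15],[0.01,-0.06,0,-0.24,0,0.44,15]]
[[-0.33,0.14,-0.19,0,0,0,15],[-0.33,0.14,-0.19,0,0,0,15]]
[ 0.6663 -0.042   0.0759]
```

>>> {"name": "carry_out", "arguments": {"motion": [[0.12,0,0.07,0,0,0,15],[0,0,0,0,0,0,15]]}}

```text
time: 6.2
ee_pos: [0.6719, -0.0165, 0.0778]
orientation: [-1.624, -2.159, -0.42]
contact_force: [-1.4, 2.9, -2.4]
grip_width: 0.0225
gripper_force: 77.8
```

```bash
python3 - <<'E'
from h import *
x=corner()
a=plan(*hookY(-.1425,-.013,.079,-20),15,n=5); a=plan(*hookY(-.175,-.013,.079,-20),15,n=2,start=a);print(a[0])
E
```

```text
t 6.2 tcp [ 0.6719 -0.0165  0.0778] corner -0.14704407310629855 0.01121166369537047 0.08091005155343624 yaw -0.15081698872869254 F [-1.3606  2.8923 -2.4139]
[[0.04,-0.06,0.03,-0.25,-0,0.43,15],[0.03,-0.07,0.03,-0.25,-0,0.43,15],[0.03,-0.07,0.03,-0.25,-0,0.43,15],[0.03,-0.07,0.03,-0.25,-0,0.43,15],[0.02,-0.07,0.02,-0.25,-0,0.43,15]]
[[-0.33,0.14,-0.19,0,0,0,15],[-0.33,0.14,-0.19,0,0,0,15]]
[ 0.6663 -0.0418  0.0759]
```

>>> {"name": "carry_out", "arguments": {"motion": [[0.1,-0.06,0.06,-0.25,0,0.43,15],[0.03,-0.07,0.03,-0.25,0,0.43,15],[0.03,-0.07,0.03,-0.25,0,0.43,15],[0.03,-0.07,0.03,-0.25,0,0.43,15],[0.02,-0.07,0.02,-0.25,0,0.43,15]]}}

```text
time: 6.7
ee_pos: [0.6569, -0.0101, 0.0763]
orientation: [-2.011, -1.876, -0.526]
contact_force: [0.3, 0.1, -1.2]
grip_width: 0.0224
gripper_force: 77.9
```

>>> {"name": "carry_out", "arguments": {"motion": [[0,0,0,0,0,0,15]]}}

```text
time: 6.8
ee_pos: [0.6551, -0.0096, 0.076]
orientation: [-2.007, -1.878, -0.523]
contact_force: [0.0, -0.7, -2.5]
grip_width: 0.0223
gripper_force: 77.9
```

```bash
python3 - <<'E'
from h import *
x=corner()
a=plan(*hookY(-.178,-.013,.079,-20),15,n=2);print(a[0])
E
```

```text
t 6.8 tcp [ 0.6551 -0.0096  0.076 ] corner -0.14093057306150858 -0.011389571532619274 0.0790878476859992 yaw -19.963420245004826 F [ 0.0061 -0.7146 -2.5327]
[[-0.37,0.18,-0.21,0.01,0,0,15],[-0.37,0.18,-0.21,0.01,0,0,15]]
[ 0.6671 -0.0447  0.0759]
```

>>> {"name": "carry_out", "arguments": {"motion": [[-0.37,0.17,-0.21,0,0,0,15],[-0.37,0.17,-0.21,0,0,0,15],[-0.4,0.1,-0.23,0,0,0,15],[0,0,0,0,0,0,15]]}}

```text
time: 7.2
ee_pos: [0.6713, -0.0689, 0.0752]
orientation: [-2.015, -1.875, -0.523]
contact_force: [1.1, 0.0, -1.0]
grip_width: 0.0224
gripper_force: 77.9
```

```bash
python3 - <<'E'
from h import *
x=corner()
t=snap("top"); snap("scene")
# hook goal on mat: centre (.4472,-.1048), heading of mat 96.7; keep handle centre near the mat centre, TCP at hook x -12.7
h=100.; u=np.array([np.cos(np.radians(h)),np.sin(np.radians(h)),0])
g=np.array([.447,-.108,0])-u*.0127
Rt=toolR(h-.3,29.1)
a=plan(g+[0,0,.07],Rt,15); print(a[0]); plan(g+[0,0,.0145],Rt,15,start=a)
im=cv2.cvtColor(t["image"],cv2.COLOR_RGB2BGR)[90:240,80:330]
cv2.imwrite("pics/t1.png",cv2.resize(im,None,fx=3.2,fy=3.2,interpolation=cv2.INTER_CUBIC))
E
```

```text
t 7.2 tcp [ 0.6713 -0.0689  0.0752] corner -0.2025654378649135 -0.010587425403174398 0.07825194533583583 yaw -20.27610754207123 F [ 1.0766  0.0452 -0.9948]
[[-0.24,-0.77,-0.11,0.12,-0,-0.21,15],[-0.21,-0.78,-0.1,0.12,-0,-0.21,15],[-0.19,-0.79,-0.08,0.12,-0,-0.21,15],[-0.17,-0.79,-0.07,0.12,-0,-0.21,15],[-0.14,-0.8,-0.06,0.12,-0,-0.21,15]]
[[-0.12,-0.8,-0.04,0.12,-0,-0.21,15],[-0.1,-0.81,-0.03,0.12,-0,-0.21,15]]
[ 0.4492 -0.1205  0.07  ]
[[-0.34,0,0.61,0,0,0,15],[-0.34,0,0.61,0,0,0,15]]
```

View pics/t1.png

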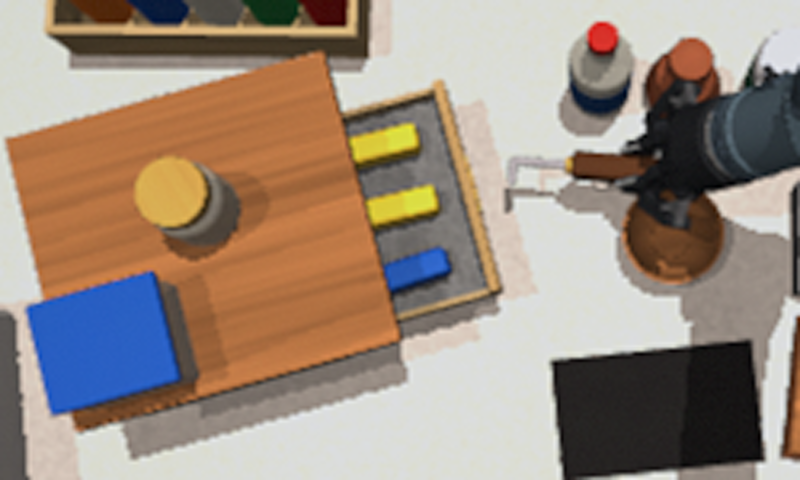

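The tray is fully out: yellow handles at (385,143) and (403,205), blue rasp at (418,268). The hook is free. Next I lay it back on the mat.

>>> {"name": "carry_out", "arguments": {"motion": [[-0.15,-0.77,-0.3,0.12,0,-0.21,15],[-0.21,-0.78,-0.1,0.12,0,-0.21,15],[-0.19,-0.79,-0.08,0.12,0,-0.21,15],[-0.17,-0.79,-0.07,0.12,0,-0.21,15],[-0.14,-0.8,-0.06,0.12,0,-0.21,15]]}}

```text
time: 7.8
ee_pos: [0.5108, -0.1014, 0.0807]
orientation: [-1.817, -2.026, -0.475]
contact_force: [0.2, -1.3, -0.7]
grip_width: 0.0223
gripper_force: 77.9
```

>>> {"name": "carry_out", "arguments": {"motion": [[-0.12,-0.8,-0.04,0.12,0,-0.21,15],[-0.1,-0.81,-0.03,0.12,0,-0.21,15],[0,0,0,0,0,0,15]]}}

```text
time: 8.1
ee_pos: [0.4444, -0.1201, 0.0778]
orientation: [-1.747, -2.072, -0.449]
contact_force: [-0.3, -0.3, -1.9]
grip_width: 0.0225
gripper_force: 77.9
```

```bash
python3 - <<'E'
from h import *
x=corner(); s=arm.read_state(); R0=R.from_rotvec(s["orientation"]).as_matrix(); print(np.degrees(np.arccos(-R0[2,2])))
a=plan([.4492,-.1205,.016],toolR(99.7,29.2),15,n=3)
E
```

```text
t 8.1 tcp [ 0.4444 -0.1201  0.0778] corner -0.18206827615234852 0.2466236936486693 0.08093493642287852 yaw -6.577586405061538 F [-0.2774 -0.2629 -1.9243]
29.339474355874753
[[-0.26,0.04,0.44,-0.02,-0.01,-0,15],[-0.26,0.04,0.44,-0.02,-0.01,-0,15],[-0.26,0.04,0.44,-0.02,-0.01,-0,15]]
```

>>> {"name": "carry_out", "arguments": {"motion": [[-0.26,0.03,0.44,0,0,0,15],[-0.26,0.03,0.44,0,0,0,15],[-0.26,0.03,0.44,0,0,0,15],[0,0,0,0,0,0,15]]}}

```text
time: 8.5
ee_pos: [0.4519, -0.1183, 0.0159]
orientation: [-1.743, -2.074, -0.454]
contact_force: [0.7, 1.3, -0.7]
grip_width: 0.0222
gripper_force: 77.8
```

>>> {"name": "carry_out", "arguments": {"motion": [[0,0,0,0,0,0,15]]}}

```text
time: 8.6
ee_pos: [0.4534, -0.1191, 0.0178]
orientation: [-1.745, -2.077, -0.456]
contact_force: [-0.0, -0.9, -1.8]
grip_width: 0.0222
gripper_force: 77.8
```

>>> {"name": "carry_out", "arguments": {"motion": [[-0.03,0,0.055,0,0,0,15],[0,0,0,0,0,0,15],[0,0,0,0,0,0,60],[0,0,0,0,0,0,60],[0,0,0,0,0,0,60]]}}

```text
time: 9.1
ee_pos: [0.4532, -0.1206, 0.0154]
orientation: [-1.747, -2.077, -0.455]
contact_force: [0.0, -0.1, 1.1]
grip_width: 0.0604
gripper_force: 0.0
```

>>> {"name": "carry_out", "arguments": {"motion": [[0,0,0,0,0,0,60],[0,0,-0.5,0,0,0,60],[0,0,-0.8,0,0,0,60],[0.4,0,-0.8,0,0,0,60],[0.4,0,-0.8,0,0,0,60]]}}

```text
time: 9.6
ee_pos: [0.4577, -0.1492, 0.1327]
orientation: [-1.748, -2.075, -0.454]
contact_force: [0.2, 0.2, -0.1]
grip_width: 0.06
gripper_force: 0.0
```

```bash
python3 - <<'E'
from h import *
t=snap("top"); s=arm.read_state(); print(s["time"],s["ee_pos"])
H=biggest(t,(3,110,40),(20,255,140),np.r_[o((390,300)),o((505,385))]); print("hook",rect(t,H,.031))
# tray handles in chest frame
for nm,lo,hi in (("blue",(105,150,60),(125,255,255)),("yel",(24,120,80),(36,255,255))):
    hsv=cv2.cvtColor(t["image"],cv2.COLOR_RGB2HSV); m=cv2.inRange(hsv,np.array(lo),np.array(hi)); m[:,:180]=0; m[:,245:]=0; m[:115]=0; m[190:]=0
    cs,_=cv2.findContours(m,cv2.RETR_EXTERNAL,cv2.CHAIN_APPROX_NONE)
    for c in cs:
        if cv2.contourArea(c)<60: continue
        r=rect(t,c[:,0],.089); P=onplane(t,c[:,0],.089)-O; print(nm,r,"chest x",(P@X).min(),(P@X).max(),"y",(P@Y).min(),(P@Y).max())
# tray front board top z=.094 : wood pixels
m=cv2.inRange(hsv,np.array((8,60,60)),np.array((28,190,255))); m[:,:222]=0; m[:,245:]=0; m[:112]=0; m[195:]=0
P=onplane(t,np.argwhere(m)[:,::-1],.094)-O; q=np.c_[P@X,P@Y]; q=q[(q[:,0]<-.15)]; print("front x",np.percentile(q[:,0],[2,50,98]),"y",np.percentile(q[:,1],[1,99]),len(q))
E
```

```text
9.65 [ 0.4617 -0.1505  0.1385]
hook (array([ 0.4514, -0.1069]), array([86.3997, 24.6375]), np.float32(-79.72017))
blue (array([0.5737, 0.1226]), array([58.6966, 25.466 ]), np.float32(-70.61987)) chest x -0.12257977783170733 -0.06391074067236226 y 0.0498174328579156 0.07627179726766614
yel (array([0.6344, 0.139 ]), array([63.9901, 23.1469]), np.float32(-77.00087)) chest x -0.12749703336224744 -0.06334431875842775 y -0.011622650439632303 0.012261700511818624
yel (array([0.6926, 0.1574]), array([62.1246, 22.9011]), np.float32(-74.99098)) chest x -0.1251449322666128 -0.06277238079649176 y -0.07271104981716092 -0.0492643475677038
front x [-0.1657 -0.1584 -0.1513] y [-0.0489  0.1028] 233
```

```bash
cat >> h.py <<'E'
def ch(x,y,z): return O+X*x+Y*y+np.array([0,0,z])
def where():
    s=arm.read_state(); R0=R.from_rotvec(s["orientation"]).as_matrix(); p=s["ee_pos"]-O
    print("t",s["time"],"tcp",s["ee_pos"],"chest",p@X,p@Y,p[2],"head",np.degrees(np.arctan2(R0[1,0],R0[0,0])),"tilt",np.degrees(np.arccos(-R0[2,2])),"F",s["contact_force"],"w",s["grip_width"])
E
python3 - <<'E'
from h import *
where(); Rt=toolR(108,25); p=ch(-.0956,.0585,.071)
a=plan(p-.08*Rt[:,2],Rt,40,n=9); print(a[0]); plan(p,Rt,40,start=a,n=3)
E
```

```text
t 9.65 tcp [ 0.4617 -0.1505  0.1385] chest -0.32350756682566706 0.24740278640530808 0.13850743067627777 head 99.99219245198 tilt 28.97670003061472 F [0.5633 0.0776 3.3665] w 0.05978860538001443
[[0.53,0.46,0.28,0.06,-0.05,-0.1,40],[0.52,0.47,0.27,0.06,-0.05,-0.1,40],[0.52,0.48,0.26,0.06,-0.05,-0.1,40],[0.51,0.49,0.26,0.06,-0.05,-0.1,40],[0.51,0.5,0.25,0.06,-0.05,-0.1,40]]
[[0.5,0.51,0.24,0.06,-0.05,-0.1,40],[0.5,0.52,0.23,0.06,-0.05,-0.1,40],[0.49,0.52,0.23,0.06,-0.05,-0.1,40],[0.49,0.53,0.22,0.06,-0.05,-0.1,40]]
[0.5885 0.0896 0.1435]
[[0,-0,0.67,0,0,0,40],[0,-0,0.67,0,0,0,40],[0,-0,0.67,0,0,0,40]]
```

>>> {"name": "carry_out", "arguments": {"motion": [[0.53,0.46,0.28,0.06,-0.05,-0.1,40],[0.52,0.47,0.27,0.06,-0.05,-0.1,40],[0.52,0.48,0.26,0.06,-0.05,-0.1,40],[0.51,0.49,0.26,0.06,-0.05,-0.1,40],[0.51,0.5,0.25,0.06,-0.05,-0.1,40]], "force": 60}}

```text
time: 10.15
ee_pos: [0.5286, -0.0143, 0.1344]
orientation: [-1.674, -2.162, -0.4]
contact_force: [0.3, -1.0, -0.2]
grip_width: 0.04
gripper_force: 0.0
```

>>> {"name": "carry_out", "arguments": {"motion": [[0.5,0.51,0.24,0.06,-0.05,-0.1,40],[0.5,0.52,0.23,0.06,-0.05,-0.1,40],[0.49,0.52,0.23,0.06,-0.05,-0.1,40],[0.49,0.53,0.22,0.06,-0.05,-0.1,40]]}}

```text
time: 10.55
ee_pos: [0.5847, 0.0924, 0.1363]
orientation: [-1.614, -2.227, -0.355]
contact_force: [-0.3, 0.8, 0.4]
grip_width: 0.0404
gripper_force: 0.0
```

>>> {"name": "carry_out", "arguments": {"motion": [[0,0,0,0,0,0,40],[0,0,0,0,0,0,40]]}}

```text
time: 10.75
ee_pos: [0.5841, 0.0927, 0.1364]
orientation: [-1.611, -2.228, -0.355]
contact_force: [-0.8, -0.8, -0.4]
grip_width: 0.0401
gripper_force: 0.0
```

```bash
python3 - <<'E'
from h import *
where(); Rt=toolR(108,25); p=ch(-.0956,.0585,.071)
plan(p,Rt,40,n=4)
E
```

```text
t 10.75 tcp [0.5841 0.0927 0.1364] chest -0.12509418553739737 0.06096803530401025 0.13644533561946173 head 108.12933614639527 tilt 25.73397294450319 F [-0.7764 -0.7579 -0.3905] w 0.04005199156599406
[[-0.01,0.03,0.45,-0.02,-0.02,0,40],[-0.01,0.02,0.45,-0.02,-0.02,0,40],[-0.01,0.02,0.45,-0.02,-0.02,0,40],[-0.01,0.02,0.45,-0.02,-0.02,0,40]]
```

>>> {"name": "carry_out", "arguments": {"motion": [[-0.01,0.03,0.45,0,0,0,40],[-0.01,0.03,0.45,0,0,0,40],[-0.01,0.03,0.45,0,0,0,40],[0,0,0,0,0,0,40]]}}

```text
time: 11.15
ee_pos: [0.5773, 0.1124, 0.0846]
orientation: [-1.614, -2.222, -0.35]
contact_force: [-0.2, -0.1, -0.7]
grip_width: 0.0404
gripper_force: 0.0
```

```bash
python3 - <<'E'
from h import *
where(); Rt=toolR(108,25.5); p=ch(-.0956,.0585,.071)
plan(p,Rt,40,n=1)
E
```

```text
t 11.15 tcp [0.5773 0.1124 0.0846] chest -0.10436030434723562 0.06192187984167342 0.08458249891889448 head 107.77745609420737 tilt 25.7968460588787 F [-0.1567 -0.1378 -0.7129] w 0.04040910225870608
[[0.05,0.1,0.4,-0.12,-0.03,-0.02,40]]
```

>>> {"name": "carry_out", "arguments": {"motion": [[0.03,0.09,0.18,0,0,0,40],[0.02,0,0.2,0,0,0,40],[0,0,0,0,0,0,40]]}}

```text
time: 11.45
ee_pos: [0.5805, 0.1229, 0.0741]
orientation: [-1.613, -2.226, -0.355]
contact_force: [-0.5, 0.4, -0.5]
grip_width: 0.0401
gripper_force: 0.0
```

```bash
python3 - <<'E'
from h import *
where()
E
```

```text
t 11.45 tcp [0.5805 0.1229 0.0741] chest -0.09517110613141502 0.0558665599080991 0.07408127149679991 head 107.97204223796778 tilt 25.737901996790786 F [-0.4544  0.4119 -0.4682] w 0.04005344389774303
```

>>> {"name": "carry_out", "arguments": {"motion": [[0,0,0.03,0,0,0,15],[0,0,0,0,0,0,15],[0,0,0,0,0,0,15],[0,0,0,0,0,0,15]], "force": 70}}

```text
time: 11.85
ee_pos: [0.5816, 0.1231, 0.0741]
orientation: [-1.615, -2.227, -0.357]
contact_force: [0.8, 0.1, 2.3]
grip_width: 0.0242
gripper_force: 67.8
```

```bash
python3 - <<'E'
from h import *
where()
s=arm.read_state(); print(s["gripper_force"])
E
```

```text
t 11.85 tcp [0.5816 0.1231 0.0741] chest -0.09529893931718803 0.0547695584770217 0.07406264427267875 head 107.97853375319373 tilt 25.688248246434462 F [0.8367 0.1448 2.2999] w 0.024243707463830408
67.7558028884232
```

>>> {"name": "carry_out", "arguments": {"motion": [[0.13,0,-0.27,0,0,0,15],[0.25,0,-0.5,0,0,0,15],[0.12,0,-0.25,0,0,0,15],[-0.4,0,-0.2,0,0,0,15],[-0.7,0,-0.34,0,0,0,15]]}}

```text
time: 12.35
ee_pos: [0.5958, 0.0789, 0.1199]
orientation: [-1.607, -2.231, -0.356]
contact_force: [0.6, -0.4, 0.3]
grip_width: 0.0245
gripper_force: 67.4
```

>>> {"name": "carry_out", "arguments": {"motion": [[-0.7,0,-0.34,0,0,0,15],[-0.7,0,-0.34,0,0,0,15],[-0.7,0,-0.34,0,0,0,15],[-0.4,0,-0.2,0,0,0,15]]}}

```text
time: 12.75
ee_pos: [0.6319, -0.035, 0.1181]
orientation: [-1.623, -2.224, -0.353]
contact_force: [0.3, -0.3, -0.8]
grip_width: 0.0245
gripper_force: 67.4
```

```bash
python3 - <<'E'
from h import *
where(); print(arm.read_state()["gripper_force"]); Rt=toolR(90,25.7)
p=np.array([.6134,-.369,.021])
a=plan(p+[0,0,.07],Rt,15,n=10); plan(p,Rt,15,start=a,n=3)
E
```

```text
t 12.75 tcp [ 0.6319 -0.035   0.1181] chest -0.26119404578894356 0.05140174813709272 0.1180972490779595 head 107.58900840727948 tilt 25.526966252250844 F [ 0.3087 -0.3065 -0.8077] w 0.024466976397212587
67.39446531515568
[[-0.73,-0.3,-0.27,-0.1,0,0.2,15],[-0.74,-0.28,-0.28,-0.1,0,0.2,15],[-0.75,-0.25,-0.28,-0.1,0,0.2,15],[-0.76,-0.23,-0.28,-0.1,0,0.2,15],[-0.76,-0.2,-0.29,-0.1,0,0.2,15]]
[[-0.77,-0.18,-0.29,-0.1,0,0.2,15],[-0.77,-0.15,-0.29,-0.1,0,0.2,15],[-0.78,-0.12,-0.3,-0.1,0,0.2,15],[-0.78,-0.1,-0.3,-0.1,0,0.2,15],[-0.78,-0.07,-0.3,-0.1,0,0.2,15]]
[[-0.25,0,0.53,0,0,0,15],[-0.25,0,0.53,0,0,0,15],[-0.25,0,0.53,0,0,0,15]]
```

>>> {"name": "carry_out", "arguments": {"motion": [[-0.73,-0.3,-0.27,-0.1,0,0.2,15],[-0.74,-0.28,-0.28,-0.1,0,0.2,15],[-0.75,-0.25,-0.28,-0.1,0,0.2,15],[-0.76,-0.23,-0.28,-0.1,0,0.2,15],[-0.76,-0.2,-0.29,-0.1,0,0.2,15]]}}

```text
time: 13.25
ee_pos: [0.622, -0.1972, 0.105]
orientation: [-1.795, -2.106, -0.398]
contact_force: [-0.1, -0.1, -0.8]
grip_width: 0.0248
gripper_force: 67.5
```

>>> {"name": "carry_out", "arguments": {"motion": [[-0.77,-0.18,-0.29,-0.1,0,0.2,15],[-0.77,-0.15,-0.29,-0.1,0,0.2,15],[-0.78,-0.12,-0.3,-0.1,0,0.2,15],[-0.78,-0.1,-0.3,-0.1,0,0.2,15],[-0.78,-0.07,-0.3,-0.1,0,0.2,15]]}}

```text
time: 13.75
ee_pos: [0.6138, -0.3644, 0.0915]
orientation: [-1.967, -1.975, -0.44]
contact_force: [0.5, 0.1, -0.4]
grip_width: 0.0247
gripper_force: 67.4
```

>>> {"name": "carry_out", "arguments": {"motion": [[0,0,0,0,0,0,15],[0,0,0,0,0,0,15]]}}

```text
time: 13.95
ee_pos: [0.6131, -0.365, 0.0911]
orientation: [-1.969, -1.973, -0.439]
contact_force: [0.6, 0.8, -0.5]
grip_width: 0.0246
gripper_force: 67.4
```

```bash
python3 - <<'E'
from h import *
where(); Rt=toolR(90,25.7)
p=np.array([.6134,-.369,.021])
plan(p,Rt,15,n=4)
t=snap("top"); m=biggest(t,(105,150,40),(125,255,255),np.r_[o((480,200)),o((640,300))]); print(rect(t,m,.105))
E
```

```text
t 13.95 tcp [ 0.6131 -0.365   0.0911] chest -0.5721999132110279 0.1631457022972262 0.09111172289876424 head 90.00183144077313 tilt 25.572639901217627 F [ 0.5796  0.7883 -0.4858] w 0.02456406952283905
[[-0.21,0.01,0.38,-0.01,0,0,15],[-0.21,0,0.38,-0.01,0,0,15],[-0.21,0,0.38,-0.01,0,0,15],[-0.21,0,0.38,-0.01,0,0,15]]
(array([ 0.6118, -0.3532]), array([74.0314, 26.2819]), np.float32(-86.02822))
```

>>> {"name": "carry_out", "arguments": {"motion": [[-0.2,0,0.38,0,0,0,15],[-0.2,0,0.38,0,0,0,15],[-0.2,0,0.38,0,0,0,15],[-0.18,0,0.35,0,0,0,15],[0,0,0,0,0,0,15]]}}

```text
time: 14.5
ee_pos: [0.612, -0.3639, 0.0209]
orientation: [-1.963, -1.972, -0.438]
contact_force: [-0.8, -1.4, -0.9]
grip_width: 0.0249
gripper_force: 67.6
```

>>> {"name": "carry_out", "arguments": {"motion": [[0,0,0,0,0,0,15]]}}

```text
time: 14.6
ee_pos: [0.6138, -0.3649, 0.0242]
orientation: [-1.965, -1.975, -0.44]
contact_force: [0.6, 0.0, 0.1]
grip_width: 0.0242
gripper_force: 67.6
```

>>> {"name": "carry_out", "arguments": {"motion": [[-0.04,0,0.09,0,0,0,15],[0,0,0,0,0,0,15],[0,0,0,0,0,0,60],[0,0,0,0,0,0,60],[0,0,0,0,0,0,60]]}}

```text
time: 15.1
ee_pos: [0.6146, -0.3654, 0.022]
orientation: [-1.967, -1.977, -0.441]
contact_force: [0.7, 0.8, -0.1]
grip_width: 0.0602
gripper_force: 0.0
```

>>> {"name": "carry_out", "arguments": {"motion": [[0,0,0,0,0,0,60],[0,0,-0.5,0,0,0,60],[0.2,0,-0.8,0,0,0,60],[0.3,0,-0.8,0,0,0,60],[0,0,0,0,0,0,60]]}}

```text
time: 15.6
ee_pos: [0.6185, -0.3864, 0.1129]
orientation: [-1.974, -1.985, -0.446]
contact_force: [0.5, -0.6, 0.9]
grip_width: 0.0599
gripper_force: 0.0
```

```bash
python3 - <<'E'
from h import *
t=snap("top"); where()
try:
    m=biggest(t,(105,150,40),(125,255,255),np.r_[o((480,200)),o((640,300))]); print("rasp",rect(t,m,.034))
except Exception as e: print(e)
h=84.5; u=np.array([np.cos(np.radians(h)),np.sin(np.radians(h)),0]); Rt=toolR(h,25.5)
p=np.array([.4296,-.3424,0])-u*.010+[0,0,.020]; print(p)
a=plan(p-.07*Rt[:,2],Rt,56); plan(p,Rt,56,start=a,n=4)
E
```

```text
t 15.65 tcp [ 0.6173 -0.3853  0.1102] chest -0.5929078255273093 0.16493165510103985 0.11019420976882452 head 90.34723870067448 tilt 25.290819199027986 F [0.4482 0.7357 0.0726] w 0.06017935186142115
rasp (array([ 0.6128, -0.3535]), array([72.1237, 26.1509]), np.float32(-86.01641))
[ 0.4286 -0.3524  0.02  ]
[[-0.03,-0.8,0.11,-0.05,0,0.11,56],[-0.04,-0.8,0.1,-0.05,0,0.11,56],[-0.06,-0.8,0.1,-0.05,0,0.11,56],[-0.07,-0.8,0.09,-0.05,0,0.11,56],[-0.08,-0.8,0.09,-0.05,0,0.11,56]]
[[-0.09,-0.8,0.08,-0.05,0,0.11,56]]
[[-0,-0,0.44,0,0,0,56],[-0,-0,0.44,0,0,0,56],[-0,-0,0.44,0,0,0,56],[-0,-0,0.44,0,0,0,56]]
```

>>> {"name": "carry_out", "arguments": {"motion": [[-0.03,-0.8,0.11,-0.05,0,0.11,52],[-0.04,-0.8,0.1,-0.05,0,0.11,52],[-0.06,-0.8,0.1,-0.05,0,0.11,52],[-0.07,-0.8,0.09,-0.05,0,0.11,52],[-0.08,-0.8,0.09,-0.05,0,0.11,52]]}}

```text
time: 16.15
ee_pos: [0.4526, -0.3798, 0.0829]
orientation: [-2.055, -1.896, -0.458]
contact_force: [0.3, -0.8, -0.6]
grip_width: 0.052
gripper_force: 0.0
```

>>> {"name": "carry_out", "arguments": {"motion": [[-0.09,-0.8,0.08,-0.05,0,0.11,52],[0,0,0,0,0,0,52],[0,0,0,0,0,0,52]]}}

```text
time: 16.45
ee_pos: [0.421, -0.3799, 0.079]
orientation: [-2.074, -1.878, -0.462]
contact_force: [0.9, 0.2, -0.2]
grip_width: 0.0519
gripper_force: 0.0
```

```bash
python3 - <<'E'
from h import *
where(); Rt=toolR(84.5,25.5); plan([.4286,-.3524,.020],Rt,52,n=4)
E
```

```text
t 16.45 tcp [ 0.421  -0.3799  0.079 ] chest -0.5319356010809682 0.3515276710882064 0.07901011865679666 head 84.20365540107254 tilt 25.605407563710163 F [ 0.8552  0.1778 -0.2009] w 0.05193481236387306
[[-0,0.03,0.41,-0.01,-0,-0.01,52],[-0,0.03,0.41,-0.01,-0,-0.01,52],[-0,0.03,0.41,-0.01,-0,-0.01,52],[-0,0.03,0.41,-0.01,-0,-0.01,52]]
```

>>> {"name": "carry_out", "arguments": {"motion": [[0,0.08,0.41,0,0,0,52],[0,0.06,0.41,0,0,0,52],[0,0,0.41,0,0,0,52],[0,0,0.38,0,0,0,52],[0,0,0,0,0,0,52]]}}

```text
time: 16.95
ee_pos: [0.4298, -0.3484, 0.0188]
orientation: [-2.064, -1.881, -0.463]
contact_force: [-0.3, 0.2, -0.7]
grip_width: 0.0518
gripper_force: 0.0
```

>>> {"name": "carry_out", "arguments": {"motion": [[0,0,0,0,0,0,52]]}}

```text
time: 17.05
ee_pos: [0.4306, -0.3518, 0.021]
orientation: [-2.07, -1.882, -0.463]
contact_force: [-0.7, -0.6, 0.5]
grip_width: 0.0517
gripper_force: 0.0
```

>>> {"name": "carry_out", "arguments": {"motion": [[0,0,0,0,0,0,15],[0,0,0,0,0,0,15],[0,0,0,0,0,0,15],[0,0,0,0,0,0,15]], "force": 70}}

```text
time: 17.45
ee_pos: [0.4309, -0.3544, 0.0228]
orientation: [-2.076, -1.883, -0.462]
contact_force: [-0.6, -1.9, 3.3]
grip_width: 0.0242
gripper_force: 70.4
```

>>> {"name": "carry_out", "arguments": {"motion": [[0.2,0,-0.4,0,0,0,15],[0.3,0,-0.62,0,0,0,15],[0.3,0,-0.62,0,0,0,15],[0.3,0,-0.62,0,0,0,15],[0,0,0,0,0,0,15]]}}

```text
time: 17.95
ee_pos: [0.4339, -0.3539, 0.1274]
orientation: [-2.078, -1.89, -0.464]
contact_force: [0.0, -0.2, 0.7]
grip_width: 0.0242
gripper_force: 70.0
```

```bash
python3 - <<'E'
from h import *
where(); print(arm.read_state()["gripper_force"]); Rt=toolR(106.5,25.5)
plan(ch(-.265,.056,.124),Rt,15,n=10)
E
```

```text
t 17.95 tcp [ 0.4339 -0.3539  0.1274] chest -0.5107011148855262 0.3318087807736204 0.12739290838242256 head 84.5751831029364 tilt 25.208540331783865 F [ 0.0359 -0.1896  0.6522] w 0.024165709470186637
69.95364189147949
[[0.74,0.41,0.36,0.12,0,-0.25,15],[0.73,0.44,0.35,0.12,0,-0.25,15],[0.71,0.47,0.35,0.12,0,-0.25,15],[0.7,0.5,0.34,0.12,0,-0.25,15],[0.68,0.53,0.33,0.12,0,-0.25,15]]
[[0.66,0.56,0.32,0.12,0,-0.25,15],[0.64,0.59,0.31,0.12,0,-0.25,15],[0.62,0.61,0.3,0.12,0,-0.25,15],[0.6,0.64,0.29,0.12,0,-0.25,15],[0.57,0.67,0.28,0.12,0,-0.25,15]]
```

>>> {"name": "carry_out", "arguments": {"motion": [[0.74,0.41,0.36,0.12,0,-0.25,15],[0.73,0.44,0.35,0.12,0,-0.25,15],[0.71,0.47,0.35,0.12,0,-0.25,15],[0.7,0.5,0.34,0.12,0,-0.25,15],[0.68,0.53,0.33,0.12,0,-0.25,15]]}}

```text
time: 18.45
ee_pos: [0.5278, -0.1938, 0.1202]
orientation: [-1.863, -2.056, -0.414]
contact_force: [0.2, -0.4, -0.4]
grip_width: 0.0243
gripper_force: 69.9
```

>>> {"name": "carry_out", "arguments": {"motion": [[0.66,0.56,0.32,0.12,0,-0.25,15],[0.64,0.59,0.31,0.12,0,-0.25,15],[0.62,0.61,0.3,0.12,0,-0.25,15],[0.6,0.64,0.29,0.12,0,-0.25,15],[0.57,0.67,0.28,0.12,0,-0.25,15]]}}

```text
time: 18.95
ee_pos: [0.6246, -0.037, 0.1185]
orientation: [-1.642, -2.209, -0.364]
contact_force: [0.7, -0.5, -0.7]
grip_width: 0.0244
gripper_force: 69.9
```

>>> {"name": "carry_out", "arguments": {"motion": [[0,0,0,0,0,0,15],[0,0,0,0,0,0,15]]}}

```text
time: 19.15
ee_pos: [0.6243, -0.0359, 0.1187]
orientation: [-1.639, -2.211, -0.365]
contact_force: [-0.0, -0.6, -1.3]
grip_width: 0.0242
gripper_force: 69.9
```

```bash
python3 - <<'E'
from h import *
t=snap("top"); where(); Rt=toolR(106.5,25.5)
m=biggest(t,(24,120,80),(36,255,255),(225,120,330,215)); print(rect(t,m,.136)); P=onplane(t,m,.136)-O; print((P@X).min(),(P@X).max(),(P@Y).min(),(P@Y).max())
a=plan(ch(-.100,.056,.122),Rt,15,n=6); a=plan(ch(-.100,.056,.076),Rt,15,n=3,start=a)
E
```

```text
t 19.2 tcp [ 0.624  -0.0384  0.1183] chest -0.2622242246636798 0.059918234735322165 0.11828042074791567 head 106.55531871593591 tilt 25.679008047956234 F [ 0.1623 -0.2042 -1.0726] w 0.024628876210957305
(array([ 0.6172, -0.0172]), array([52.9329, 24.1638]), np.float32(-69.02614))
-0.2661233343554147 -0.2133037957776899 0.04723787264557902 0.07336774931788428
[[0.62,0.02,0.28,-0.01,-0,0,15],[0.62,0.02,0.28,-0.01,-0,0,15],[0.62,0.02,0.28,-0.01,-0,0,15],[0.62,0.02,0.28,-0.01,-0,0,15],[0.62,0.02,0.28,-0.01,-0,0,15]]
[[0.62,0.02,0.28,-0.01,-0,0,15]]
[[-0.17,-0,0.35,0,0,0,15],[-0.17,-0,0.35,0,0,0,15],[-0.17,-0,0.35,0,0,0,15]]
```

>>> {"name": "carry_out", "arguments": {"motion": [[0.3,0.02,0.12,0,0,0,15],[0.62,0.02,0.28,0,0,0,15],[0.62,0.02,0.28,0,0,0,15],[0.62,0.02,0.28,0,0,0,15],[0.62,0.02,0.28,0,0,0,15]]}}

```text
time: 19.7
ee_pos: [0.5926, 0.0791, 0.1225]
orientation: [-1.648, -2.207, -0.365]
contact_force: [-0.4, 0.9, -0.4]
grip_width: 0.0242
gripper_force: 69.9
```

>>> {"name": "carry_out", "arguments": {"motion": [[0.62,0.02,0.28,0,0,0,15],[0.25,0,0.12,0,0,0,15],[0,0,0,0,0,0,15],[0,0,0,0,0,0,15]]}}

```text
time: 20.1
ee_pos: [0.5838, 0.1142, 0.1229]
orientation: [-1.648, -2.209, -0.365]
contact_force: [-0.1, -1.6, -1.2]
grip_width: 0.0244
gripper_force: 69.9
```

```bash
python3 - <<'E'
from h import *
where(); a=plan(ch(-.100,.056,.078),toolR(106.5,25.5),15,n=4)
E
```

```text
t 20.1 tcp [0.5838 0.1142 0.1229] chest -0.10447744839060989 0.05511982741941676 0.12292907462082849 head 106.42914980847598 tilt 25.587098983162957 F [-0.1246 -1.5819 -1.2427] w 0.024371314546674093
[[-0.1,-0,0.27,-0.01,-0,-0,15],[-0.1,-0,0.27,-0.01,-0,-0,15],[-0.1,-0,0.27,-0.01,-0,-0,15],[-0.1,-0,0.27,-0.01,-0,-0,15]]
```

>>> {"name": "carry_out", "arguments": {"motion": [[-0.1,0,0.27,0,0,0,15],[-0.1,0,0.27,0,0,0,15],[-0.1,0,0.27,0,0,0,15],[-0.1,0,0.27,0,0,0,15],[0,0,0,0,0,0,15]]}}

```text
time: 20.6
ee_pos: [0.5813, 0.121, 0.0763]
orientation: [-1.644, -2.207, -0.366]
contact_force: [-0.1, 0.1, -0.9]
grip_width: 0.0242
gripper_force: 69.9
```

>>> {"name": "carry_out", "arguments": {"motion": [[0,0,0,0,0,0,15]]}}

```text
time: 20.7
ee_pos: [0.5815, 0.1204, 0.0764]
orientation: [-1.644, -2.208, -0.365]
contact_force: [0.7, 0.4, -1.8]
grip_width: 0.0243
gripper_force: 69.9
```

```bash
python3 - <<'E'
from h import *
where(); a=plan(ch(-.100,.056,.074),toolR(106.5,25.5),15,n=1)
E
```

```text
t 20.7 tcp [0.5815 0.1204 0.0764] chest -0.09783375542927115 0.05562397963635197 0.07637333427146278 head 106.53920546832154 tilt 25.719414247293432 F [ 0.6986  0.4245 -1.7726] w 0.024339789116539244
[[-0.07,-0.01,0.03,-0.07,-0.03,0,15]]
```

>>> {"name": "carry_out", "arguments": {"motion": [[-0.02,0,0.05,0,0,0,15],[0,0,0,0,0,0,15],[0,0,0,0,0,0,40],[0,0,0,0,0,0,40],[0,0,0,0,0,0,40]]}}

```text
time: 21.2
ee_pos: [0.5817, 0.1204, 0.075]
orientation: [-1.645, -2.209, -0.366]
contact_force: [0.5, -0.7, -0.1]
grip_width: 0.04
gripper_force: 0.0
```

>>> {"name": "carry_out", "arguments": {"motion": [[0,0,0,0,0,0,40],[0,0,-0.3,0,0,0,40],[0,0,-0.6,0,0,0,40],[0,0,-0.8,0,0,0,40],[-0.3,0,-0.8,0,0,0,40]]}}

```text
time: 21.7
ee_pos: [0.5978, 0.0706, 0.1626]
orientation: [-1.64, -2.212, -0.368]
contact_force: [1.0, -0.1, 0.4]
grip_width: 0.0398
gripper_force: 0.0
```

>>> {"name": "carry_out", "arguments": {"motion": [[-0.6,0,-0.6,0,0,0,40],[-0.6,0,-0.6,0,0,0,40],[-0.6,-0.6,-0.4,0,0,0,40],[-0.6,-0.6,-0.4,0,0,0,40],[0,0,0,0,0,0,40]]}}

```text
time: 22.2
ee_pos: [0.5867, -0.0707, 0.1911]
orientation: [-1.662, -2.204, -0.362]
contact_force: [0.5, -2.2, -1.0]
grip_width: 0.0399
gripper_force: 0.0
```

```bash
python3 - <<'E'
from h import *
t=snap("top"); where()
hsv=cv2.cvtColor(t["image"],cv2.COLOR_RGB2HSV); m=cv2.inRange(hsv,np.array((24,120,60)),np.array((36,255,255))); m[:,:180]=0; m[:,245:]=0; m[:115]=0; m[190:]=0
cs,_=cv2.findContours(m,cv2.RETR_EXTERNAL,cv2.CHAIN_APPROX_NONE)
for c in cs:
    if cv2.contourArea(c)<60: continue
    r=rect(t,c[:,0],.089); P=onplane(t,c[:,0],.089)-O; print(r[1:],"chest x",(P@X).min(),(P@X).max(),"y",(P@Y).min(),(P@Y).max())
im=cv2.cvtColor(t["image"],cv2.COLOR_RGB2BGR)[90:260,80:400]
cv2.imwrite("pics/f1.png",cv2.resize(im,None,fx=2.5,fy=2.5,interpolation=cv2.INTER_CUBIC))
E
```

```text
t 22.25 tcp [ 0.5872 -0.0667  0.1914] chest -0.2788906201184092 0.10329319700592095 0.19141262858122174 head 106.06982807168335 tilt 25.4968719376539 F [0.2346 0.4854 0.8396] w 0.03987365529168738
(array([60.5182, 23.6149]), np.float32(-70.611984)) chest x -0.12335493127728905 -0.06315190913797768 y 0.043253311627697154 0.06706557542792131
(array([63.3573, 23.2628]), np.float32(-76.087036)) chest x -0.12671666005104348 -0.06334431875842775 y -0.011783852197688937 0.012261700511818624
(array([61.4175, 22.9011]), np.float32(-74.99085)) chest x -0.12436113888508296 -0.06277238079649176 y -0.07271104981716092 -0.049583695767913674
```

View pics/f1.png

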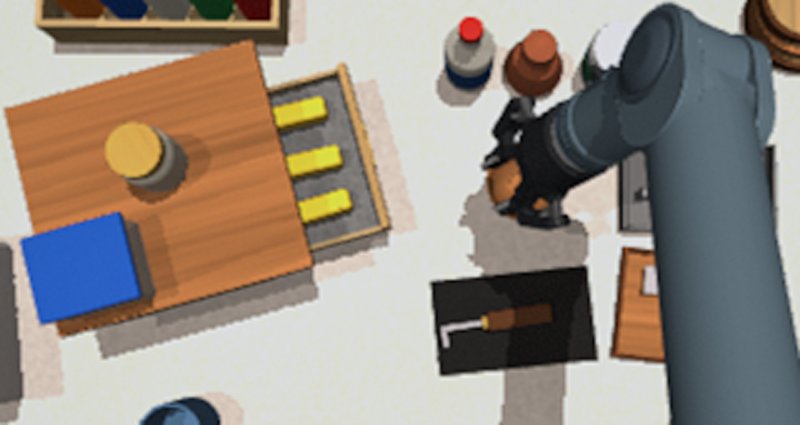

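All three yellow chisels lie in line in the tray at (300,112), (315,160) and (325,205). The hook is on its mat at (518,318), and the arm is clear.

```bash
python3 -c "
from plant import arm
print(arm.close_job())"
```

```text
the job is handed in; nothing more can be done
None
```

I handed the job in after 22 s of robot time; no verdict came back, but my last camera checks show the tray out at its stop, the hook on its mat, the rasp in the strays box and the yellow chisel in the freed slot, blade to the back.

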